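# Stopper the leaning slip flask under its splash guard

## Task

Lift the hinged clear splash guard of the flask stand (the one with the orange grip) until it stands nearly upright, then take the cork-brown stopper from the wooden rack and seat it fully in the neck of the blue flask that leans in the stand, head flush on the rim, and let go of it. Then lower the guard fully closed over it. Leave the black stopper, the two glaze jars and the spray bottle where they stand.

Things in the scene. Friction and masses are not known exactly. Their poses are not given: they have to be found in the camera images.
- flask_mouth (a point): centre of the blue flask's mouth, in the rim plane, about 105 mm above the table. z axis: the neck's axis, out of the mouth, leaning 35 deg from vertical to the stand's front; y: level, parallel to the guard's hinge; x: away from the front and upward. Neck 31.6 mm across outside at the rim; the bore tapers from 25.6 mm at the rim to 22 mm at its floor, 33 mm deep. Flask fixed in the stand, body 60 mm across.
- stand: fixed grey stand, origin at the centre of the underside of its base plate (190 mm along x, 150 along y, 12 high); -x is its front, turned roughly to the robot. Hinge posts at x = +75 mm, y = +-66 mm rise to 164 mm above the table.
- guard_hinge (a point): middle of the guard's hinge line, on the stand, 155 mm above the table; z axis vertical, y axis along the hinge, -x axis to the stand's front.
- guard_grip (a point): centre of the orange grip disc in front of the middle of the guard's front edge: 24 mm across, 16 mm thick along the hinge direction (pinch it by its two flat faces from above), 185 mm from the hinge line, on a 10 mm round stem with 19 mm between disc and frame. Its -x axis points away from the hinge along the guard.
- guard (a joint): angle of the clear guard (120 x 154 mm, 8 mm aluminium frame) hinged at the stand's back. 0 = closed, level over the flask, 11 mm clear of a seated stopper; grows as the grip rises, to 1.3 rad. At angle a the grip is 185*cos(a) mm in front of the hinge and 185*sin(a) mm above it. Stiff hinge (0.25 N m): it stays where left; about 1 to 2.5 N at the grip moves it. Starts closed or up to 0.25 rad ajar.
- cork_stopper_center (a point): centre of the cork-brown stopper (58 mm long, 45 g), on its axis; z axis toward the head. Head: cylinder 32 mm across, dark band near the top; its flat underside is 3 mm below this centre, its top 29 mm above. Below: tapered plug 26 mm long, 21 mm across at the head, 16 at the tip. Hangs upright in a rack hole, head on the rack's top. Fully seated, this centre is on the neck's axis 3 mm outside the rim plane.
- black_stopper_center (a point): centre of the black rubber stopper, the same head (32 mm across, 32 mm long) but a thinner plug, not for this flask; it hangs in the rack's other hole, 66 mm from the brown one. Which hole holds which varies. Bystander.
- rack: fixed wooden rack block, 60 mm (its x) by 130 mm (its y) by 40 mm high, origin at the centre of its underside; two holes 25 mm across at y = -33 and +33 mm.
- jar_white_center (a point): centre of the white glaze jar with a black lid, 53 mm across, 62 mm high, 31 mm above the table. Stands beyond one end of the rack. Bystander.
- jar_green_center (a point): point on the axis of the green glaze jar with a white lid, 49 mm across, 56 mm high, 31 mm above the table. Stands behind the rack. Bystander.
- spray_bottle_center (a point): centre of the amber spray bottle with a white and green trigger head, 80 x 102 mm, 188 mm high, 94 mm above the table. Stands between the rack and the flask stand. Bystander.

How it is judged:
By the outcome, as a careful person would: the job done as asked, in the order asked, and still so for the second after the job is handed in, with the robot touching nothing.
It also fails if it takes over 72 s, if anything falls off the work surface, if the arm or the gripper's body presses on something with over 40 N, if the wrist force passes 120 N, or if a joint passes its speed limit or range.

## Robot

A 6-joint arm with a two-finger parallel gripper is mounted at the origin on the work surface; the furniture and walls round the work are solid. World frame = base frame: x ahead of the robot, y to its left, z up, the work surface at z = 0. Lengths are in m, angles in rad, forces in N, time in s.
With the tool pointing down it reaches from about 0.3 to 0.875 m from the base axis. Payload 6.4 kg.
Tool frame: the origin (TCP) lies between the finger pads; the fingertips stand 11 mm ahead of it and the grasp point (between the pads) lies 8 mm behind it (ctrl.tcp_to_tips is the distance from the TCP to the fingertips, in m); x points along the fingers, z is the direction in which the jaws open and shut, and the axes are right-handed (so a half turn about x gives the same grasp; the last joint's range is limited). The gripper opens to 85 mm and grips with 20 to 120 N. Pads are 22 mm wide; open, the fingers measure 114 mm over their backs; the gripper's body (76 mm by 85 mm) begins 54 mm behind the grasp point. The pads swing forward as they close: fully open they stand 13 mm farther back than shut.
Start: joints at [-1.538, 0.181, 1.607, -0, 1.354, -0.206], TCP at [0.136, -0.559, 0.242] pointing down, gripper open.
Joint ranges: [-2.99, 2.99], [-0.89, 2.07], [0.3, 2.58], [-1.14, 4.28], [0, 2.63], [-3.12, 3.12]. Speed limits (rad/s): [2.57, 2.57, 3.01, 3.14, 3.14, 3.14].

## Interface

Orientations are given as a unit quaternion [w, x, y, z].
In Python, from bench import ctrl, eyes, hand_in gives the robot as it stands. The module is installed in compiled form; this text tells all that it offers.
- The arm moves only by the tool step_arm, never from a script. Its arguments are lists of equal length, an entry for each row: "xyz": the shift along the world's x, y, z in mm, a list of three; "spin": the turn about the world's z in rad; "fingers": the opening in per cent of the stroke, from 0 (shut) to 100 (fully open). A call has 1 to 10 rows; each row is the pose to reach, as a shift and turn from the pose commanded when the call began; what a row does not reach only later rows make up. A row lasts 1/10 s, in which the tool goes at most 50 mm and 8.59 degrees, less where a joint would pass 70% of its speed; a pose out of reach is approached as far as the arm can. A call with a gripper value outside its range is refused whole. The fingers move at their own pace and stop on an object; the grip force is fixed at half the most. Time passes only in rows, so rows that repeat a pose let the fingers close. It gives the time, the measured TCP pose, the force and the opening at its end, in the units of the state.
- ctrl.get_obs(): the state, without advancing time (a new reading comes with each control period).
- eyes.camera(name): name is "scene" or "top" or "wrist"; returns the picture (384x512x3 uint8, red, green, blue); there is no depth.
- eyes.camera_model(name): a dict with "vertical_fov" (degrees; the focal length in pixels is half the picture's height over the tangent of half this angle, whatever the lens; pixels are square), "cx", "cy" (the principal point, pixels), "pose" (4x4, takes a point from camera to world coordinates); the wrist camera has in their place "tool_from_camera" (4x4, takes a point from camera to tool coordinates, whose origin is the TCP and whose axes are the tool frame's). Camera axes: x right, y up, looking along -z (the intrinsics and any distortion apply to the point x, -y, -z); pixel columns grow to the right and rows downward; lengths in m; the calibration is good to about 2 mm. A picture is of the moment at which its call begins: read the wrist's pose just before it. camera_model takes no time and is no camera call.
- hand_in(): hands the job in, once; it reports no verdict.
The state is a dict: "time_s": time; "q": joint angles; "dq": joint speeds; "joint_efforts": joint torques, N m; "eef_pos": TCP position; "eef_rot": TCP orientation; "wrist_force": force on the tool from outside, world axes, zero at the start; "torque": the same for the moment, N m; "opening": opening from 0.0 (shut) to 1.0 (fully open).
Only numpy, scipy, OpenCV 4.12 (cv2) and the standard library are available. Lean on these libraries where they do the work, as an engineer would, in place of code of your own. Each camera call takes 0.05 s, during which the arm holds its last target.

## Working session

There is one attempt and no reset: what is moved stays moved. The work goes in short steps, Python scripts to look and compute and a tool call to move; the robot and the scene stay as the last step left them, time stands still between calls to the robot, and variables do not carry over. Pictures are saved under pics/ and viewed, and the job is handed in when it is done.

Besides the shell and the picture viewer there is one more tool, called after "Emit:" in YAML: its name, and indented under it one key for each argument. step_arm: Moves the arm, as the interface text tells. Its arguments: {"type":"object","properties":{"xyz":{"type":"array"},"spin":{"type":"array"},"fingers":{"type":"array"}},"required":["xyz","spin","fingers"]}

```bash
mkdir -p pics; python3 - <<'E'
from bench import ctrl, eyes
import cv2, numpy as np
o=ctrl.get_obs()
for k,v in o.items(): print(k,np.round(v,4))
print(ctrl.tcp_to_tips)
for n in ["scene","top","wrist"]:
    im=eyes.camera(n); cv2.imwrite(f"pics/a_{n}.png",im[:,:,::-1])
    m=eyes.camera_model(n); print(n,{k:(np.round(v,4).tolist() if not isinstance(v,str) else v) for k,v in m.items()})
E
```

```text
time_s 0.0
q [-1.5383  0.1815  1.608   0.      1.3538 -0.2063]
dq [ 0.0004 -0.0002 -0.0003  0.0009 -0.0023  0.    ]
joint_efforts [-1.00000e-04 -4.44873e+01 -3.51339e+01 -2.00000e-04  9.10000e-03
  0.00000e+00]
eef_pos [ 0.136  -0.5581  0.2414]
eef_rot [ 0.5556  0.4374  0.5564 -0.4364]
wrist_force [-0.0983 -0.1238  0.4074]
torque [-0.0132 -0.0242  0.0239]
opening 0.9943
0.011
scene {'vertical_fov': 49.5113, 'cx': 256.0738, 'cy': 194.1742, 'pose': [[-0.8537, 0.3039, -0.4229, 0.0285], [-0.5202, -0.4599, 0.7196, 0.7742], [0.0242, 0.8343, 0.5507, 0.7629], [0.0, 0.0, 0.0, 1.0]]}
top {'vertical_fov': 52.2234, 'cx': 257.8612, 'cy': 194.7177, 'pose': [[0.0097, 0.9813, -0.192, 0.3374], [-0.9997, 0.0136, 0.0192, -0.0462], [0.0215, 0.1918, 0.9812, 1.1841], [0.0, 0.0, 0.0, 1.0]]}
wrist {'vertical_fov': 63.1329, 'cx': 257.8538, 'cy': 187.82, 'tool_from_camera': [[-0.0004, 0.277, -0.9609, -0.1311], [-0.0005, 0.9609, 0.277, 0.0693], [1.0, 0.0006, -0.0003, -0.0003], [0.0, 0.0, 0.0, 1.0]]}
```

View pics/a_scene.png

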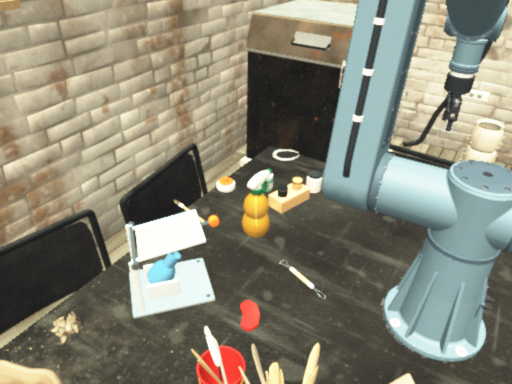

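View pics/a_top.png

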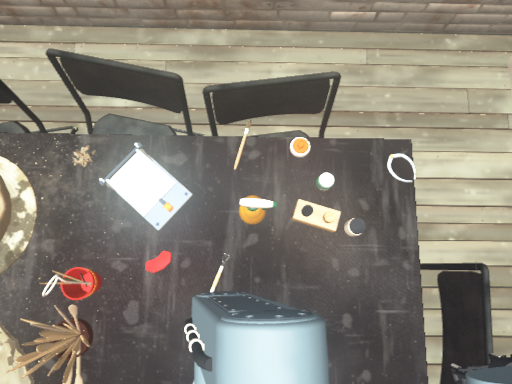

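View pics/a_wrist.png

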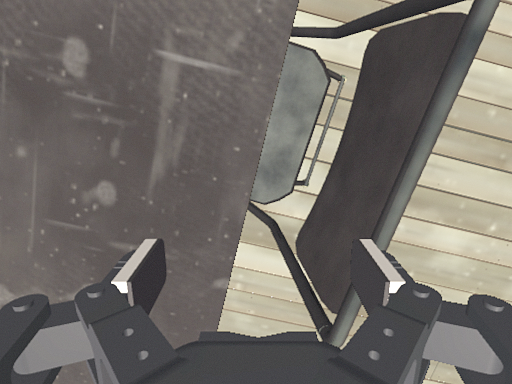

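```bash
cat > h.py <<'E'
import numpy as np, cv2
from bench import ctrl, eyes
from scipy.spatial.transform import Rotation as R
def Rq(q): return R.from_quat([q[1],q[2],q[3],q[0]]).as_matrix()
def cam(n,obs=None):
    m=eyes.camera_model(n)
    f=192/np.tan(np.radians(m['vertical_fov'])/2)
    if n=='wrist':
        o=obs or ctrl.get_obs(); T=np.eye(4); T[:3,:3]=Rq(o['eef_rot']); T[:3,3]=o['eef_pos']
        P=T@np.array(m['tool_from_camera'])
    else: P=np.array(m['pose'])
    return f,m['cx'],m['cy'],P
def ray(c,u,v):
    f,cx,cy,P=c
    d=P[:3,:3]@np.array([(u-cx)/f,-(v-cy)/f,-1]); return P[:3,3],d/np.linalg.norm(d)
def onz(c,u,v,z):
    o,d=ray(c,u,v); return o+d*(z-o[2])/d[2]
def tri(c1,p1,c2,p2):
    o1,d1=ray(c1,*p1);o2,d2=ray(c2,*p2)
    A=np.stack([d1,-d2],1); t=np.linalg.lstsq(A,o2-o1,rcond=None)[0]
    a=o1+d1*t[0];b=o2+d2*t[1]; return (a+b)/2,np.linalg.norm(a-b)
def proj(c,p):
    f,cx,cy,P=c; q=P[:3,:3].T@(np.array(p)-P[:3,3]); return cx+f*q[0]/-q[2], cy-f*q[1]/-q[2]
def blobs(im,lo,hi,amin=10):
    hsv=cv2.cvtColor(im,cv2.COLOR_RGB2HSV); m=cv2.inRange(hsv,np.array(lo),np.array(hi))
    n,l,s,c=cv2.connectedComponentsWithStats(m)
    return [(c[i].round(1).tolist(),s[i].tolist()) for i in range(1,n) if s[i][4]>=amin]
def snap(n,name):
    o=ctrl.get_obs(); im=eyes.camera(n); cv2.imwrite(f"pics/{name}.png",im[:,:,::-1]); return im,cam(n,o)
E
python3 - <<'E'
import cv2
t=cv2.imread('pics/a_top.png'); s=cv2.imread('pics/a_scene.png')
a=cv2.resize(t[135:240,80:210],None,fx=6,fy=6,interpolation=cv2.INTER_CUBIC)[:600]
cv2.imwrite('pics/b_stand_top.png',cv2.resize(t[140:235,90:205],None,fx=6,fy=6))
cv2.imwrite('pics/b_rack_top.png',cv2.resize(t[160:245,230:380],None,fx=5,fy=5))
cv2.imwrite('pics/b_stand_sc.png',cv2.resize(s[195:320,110:230],None,fx=4.8,fy=4.8))
cv2.imwrite('pics/b_rack_sc.png',cv2.resize(s[145:245,205:335],None,fx=6,fy=6))
E
```

```text
(no output)
```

View pics/b_stand_top.png

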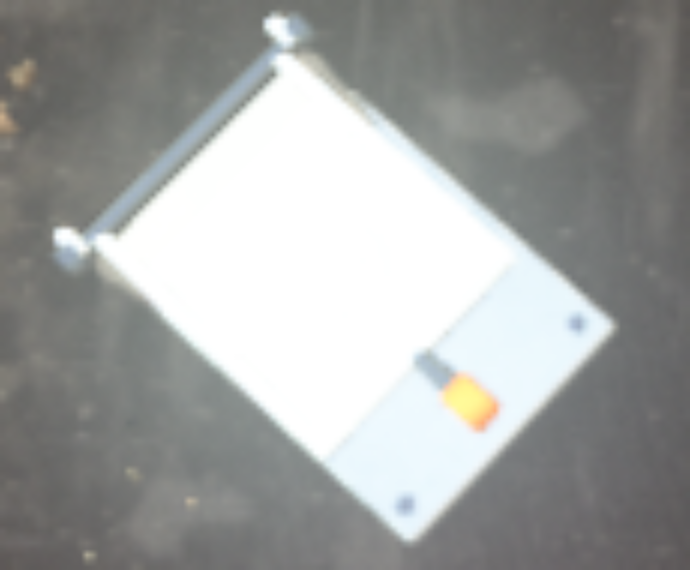

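View pics/b_rack_top.png

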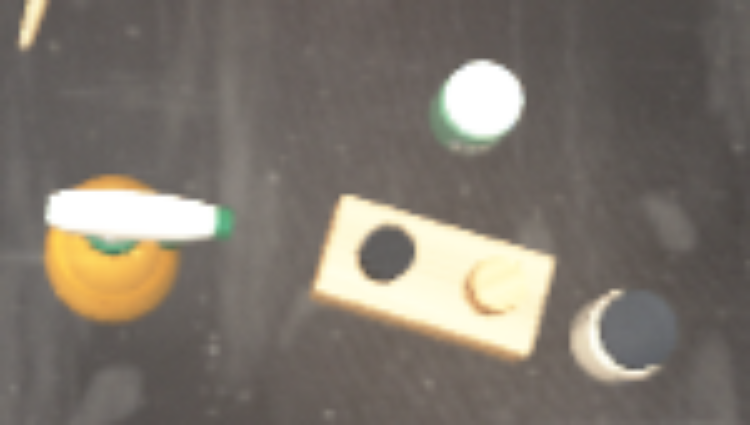

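View pics/b_stand_sc.png

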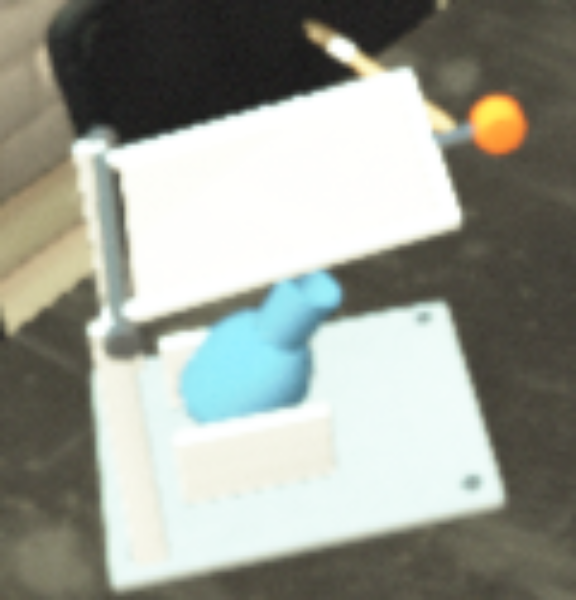

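View pics/b_rack_sc.png

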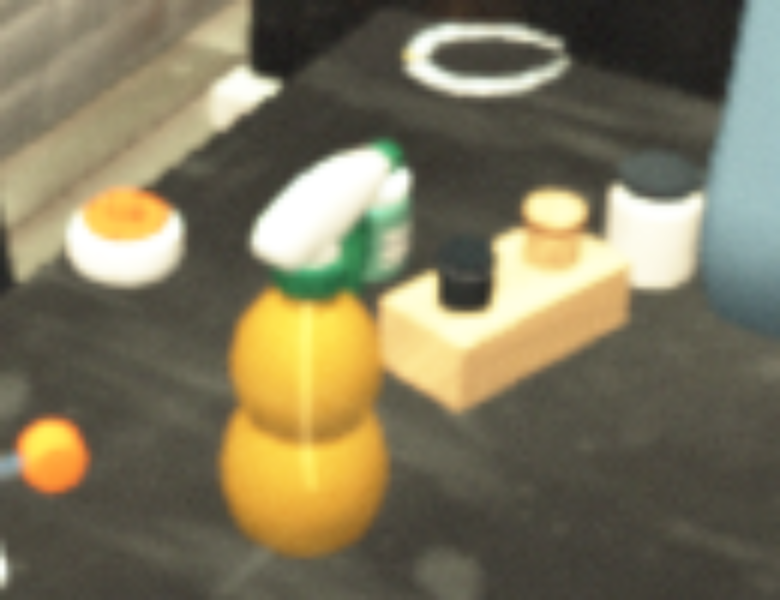

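```bash
python3 - <<'E'
from h import *
ct,cs=cam('top'),cam('scene')
def T(u,v,ox,oy,s): return ((u+.5)/s-.5+ox,(v+.5)/s-.5+oy)
st=lambda u,v:T(u,v,90,140,6); rt=lambda u,v:T(u,v,230,160,5)
ss=lambda u,v:T(u,v,110,195,4.8); rs=lambda u,v:T(u,v,205,145,6)
p=lambda *a:print(*[np.round(x*1000,1) if not isinstance(x,str) else x for x in a])
c1=onz(ct,*st(613,326),.012);c2=onz(ct,*st(411,542),.012);p('front corners top',c1,c2,np.linalg.norm(c1-c2),(c1+c2)/2)
d1=onz(ct,*st(577,323),.012);d2=onz(ct,*st(405,505),.012);p('dots top',d1,d2,np.linalg.norm(d1-d2))
e1=onz(cs,*ss(443,302),.012);e2=onz(cs,*ss(505,505),.012);e3=onz(cs,*ss(112,588),.004);p('front corners sc',e1,e2,np.linalg.norm(e1-e2),e3,np.linalg.norm(e3-e2))
f1=onz(cs,*ss(424,317),.012);f2=onz(cs,*ss(471,483),.012);p('dots sc',f1,f2)
h1=onz(ct,*st(287,28),.160);h2=onz(ct,*st(70,247),.160);p('posts',h1,h2,np.linalg.norm(h1-h2),(h1+h2)/2)
im=cv2.imread('pics/a_top.png')[:,:,::-1].copy(); sc=cv2.imread('pics/a_scene.png')[:,:,::-1].copy()
print([b for b in blobs(im,(3,110,150),(28,255,255),8)])
print([b for b in blobs(sc,(3,140,150),(25,255,255),8)])
g,e=tri(ct,st(471,402),cs,ss(497,124));p('grip',g,e)
for n,a,b in [('cork',(507,284),(556,213)),('black',(387,253),(466,255))]:
    x=onz(ct,*rt(*a),.069);p(n,x,tri(ct,rt(*a),cs,rs(*b)))
    p(onz(cs,*rs(*b),.069))
# rack corners z=.04
for a in [(342,196),(555,257),(528,355),(314,291)]: p('rack',onz(ct,*rt(*a),.04))
p('wjar',onz(ct,*rt(638,329),.062)); p('gjar',onz(ct,*rt(484,100),.059));p('spray head',onz(ct,*rt(46,205),.17),onz(ct,*rt(235,222),.18),onz(ct,*rt(112,250),.06))
E
```

```text
front corners top [566.5 131.9  12. ] [455.7 227.3  12. ] 146.2 [511.1 179.6  12. ]
dots top [567.8 150.1  12. ] [474.1 231.3  12. ] 123.9
front corners sc [566.4 132.4  12. ] [451.  232.9  12. ] 153.0 [581.1 368.5   4. ] 188.1
dots sc [567.7 147.7  12. ] [473.7 230.4  12. ]
posts [672.8 262.1 160. ] [569.9 350.7 160. ] 135.9 [621.4 306.4 160. ]
[([300.2, 145.4], [293, 139, 15, 14, 168]), ([252.1, 196.3], [245, 195, 15, 3, 32]), ([170.1, 208.2], [168, 206, 5, 5, 14]), ([251.1, 214.9], [239, 206, 27, 18, 338]), ([325.5, 220.4], [323, 217, 7, 6, 11]), ([92.1, 282.8], [83, 268, 15, 31, 110]), ([70.4, 277.0], [62, 274, 21, 8, 34]), ([66.6, 283.4], [60, 281, 19, 4, 31]), ([89.8, 284.2], [87, 282, 5, 4, 8])]
[([348.9, 34.4], [348, 33, 3, 4, 9]), ([225.8, 180.3], [220, 177, 13, 8, 84]), ([296.8, 183.2], [293, 182, 8, 3, 9]), ([255.3, 215.5], [242, 193, 28, 44, 926]), ([213.6, 220.7], [208, 214, 12, 13, 101]), ([249.5, 313.2], [240, 300, 20, 29, 428]), ([244.7, 329.4], [241, 326, 9, 6, 11]), ([209.5, 367.0], [200, 354, 20, 26, 44]), ([202.1, 373.6], [196, 362, 24, 22, 113]), ([240.9, 374.5], [237, 365, 9, 19, 54]), ([234.9, 381.9], [233, 380, 5, 4, 9])]
grip [498.8 165.1 183.5] 0.1Traceback (most recent call last):
  File "<stdin>", line 17, in <module>
  File "<stdin>", line 6, in <lambda>
    return _wrapfunc(a, 'round', decimals=decimals, out=out)
    return _wrapit(obj, method, *args, **kwds)
    conv = _array_converter(obj)
ValueError: setting an array element with a sequence. The requested array has an inhomogeneous shape after 1 dimensions. The detected shape was (2000,) + inhomogeneous part.
```

```bash
python3 - <<'E'
from h import *
ct,cs=cam('top'),cam('scene')
def T(u,v,ox,oy,s): return ((u+.5)/s-.5+ox,(v+.5)/s-.5+oy)
st=lambda u,v:T(u,v,90,140,6); rt=lambda u,v:T(u,v,230,160,5)
ss=lambda u,v:T(u,v,110,195,4.8); rs=lambda u,v:T(u,v,205,145,6)
p=lambda s,*a:print(s,*[np.round(np.array(x)*1000,1) for x in a])
for n,a,b in [('cork',(507,284),(556,213)),('black',(387,253),(466,255))]:
    t,e=tri(ct,rt(*a),cs,rs(*b));p(n,onz(ct,*rt(*a),.072),onz(cs,*rs(*b),.072),t,e)
for a in [(342,196),(555,257),(528,355),(314,291)]: p('rack',onz(ct,*rt(*a),.04))
p('wjar',onz(ct,*rt(638,329),.062)); p('gjar',onz(ct,*rt(484,100),.059));p('spray head',onz(ct,*rt(46,205),.17),onz(ct,*rt(235,222),.18),onz(ct,*rt(112,250),.06))
# mouth from scene at z~.105
p('mouth',onz(cs,*ss(327,290),.105))
yaw=np.radians(49.2);ux=np.array([np.cos(yaw),np.sin(yaw)]);S=np.array([.510,.181])+.095*ux
m=onz(cs,*ss(327,290),.105)[:2]-S;p('mouth in stand',[m@ux,m@[-ux[1],ux[0]]],S)
E
```

```text
cork [ 494.5 -278.8   72. ] [ 491.8 -270.6   72. ] [ 495.6 -280.    65.9] 0.6
black [ 511.6 -209.9   72. ] [ 512.  -207.3   72. ] [ 512.5 -209.9   70.3] 1.4
rack [ 550.6 -188.2   40. ]
rack [ 515.5 -314.5   40. ]
rack [ 457.1 -296.8   40. ]
rack [ 493.4 -171.1   40. ]
wjar [ 470.6 -356.3   62. ]
gjar [ 606.  -270.7   59. ]
spray head [519.4 -16.1 170. ] [ 510.  -114.9  180. ] [513.1 -51.6  60. ]
mouth [552.2 235.6 105. ]
mouth in stand [-26.1   3.7] [572.1 252.9]
```

Emit:
step_arm:
  xyz:
    - [33,35,15]
    - [66,70,30]
    - [99,105,45]
    - [132,140,60]
    - [165,175,60]
    - [198,210,60]
    - [231,245,60]
    - [264,280,60]
    - [264,310,60]
    - [264,330,60]
  spin: [0.145,0.29,0.435,0.58,0.725,0.87,1.015,1.16,1.305,1.45]
  fingers: [100,100,100,100,100,100,100,100,100,100]

```text
time_s: 1.15
eef_pos: [0.4005, -0.2262, 0.3019]
eef_rot: [0.705, -0.044, 0.706, 0.045]
wrist_force: [-0.6, -0.6, -0.7]
opening: 0.998
```

Emit:
step_arm:
  xyz:
    - [6,20,0]
    - [12,40,0]
    - [20,70,0]
    - [30,110,0]
    - [40,150,0]
    - [50,190,0]
    - [60,230,0]
    - [70,270,0]
    - [80,310,0]
    - [90,350,0]
  spin: [0.145,0.29,0.435,0.58,0.725,0.87,1.015,1.16,1.305,1.45]
  fingers: [100,100,100,100,100,100,100,100,100,100]

```text
time_s: 2.15
eef_pos: [0.49, 0.1231, 0.3022]
eef_rot: [-0.499, 0.501, -0.499, -0.501]
wrist_force: [0.7, -1.3, -0.3]
opening: 1.001
```

Emit:
step_arm:
  xyz:
    - [10,20,0]
    - [25,45,0]
    - [25,60,0]
    - [25,60,0]
    - [25,60,0]
    - [25,60,0]
    - [25,60,0]
    - [25,60,0]
  spin: [0.145,0.29,0.435,0.58,0.725,0.86,0.86,0.86]
  fingers: [100,100,100,100,100,100,100,100]

```text
time_s: 2.95
eef_pos: [0.5149, 0.1813, 0.302]
eef_rot: [0.248, -0.662, 0.248, 0.662]
wrist_force: [0.8, 0.1, 0.0]
opening: 1.0
```

```bash
python3 - <<'E'
from h import *
o=ctrl.get_obs(); print(o['time_s'],np.round(o['q'],3),np.round(o['eef_pos'],4)); M=Rq(o['eef_rot']); print(M.round(3), np.degrees(np.arctan2(M[1,2],M[0,2])))
im,c=snap('wrist','c1')
E
```

```text
2.95 [ 0.121  0.071  1.608 -0.     1.463 -2.303] [0.5149 0.1813 0.302 ]
[[-0.    -0.657 -0.754]
 [-0.    -0.754  0.657]
 [-1.     0.     0.   ]] 138.9106792237936
```

View pics/c1.png

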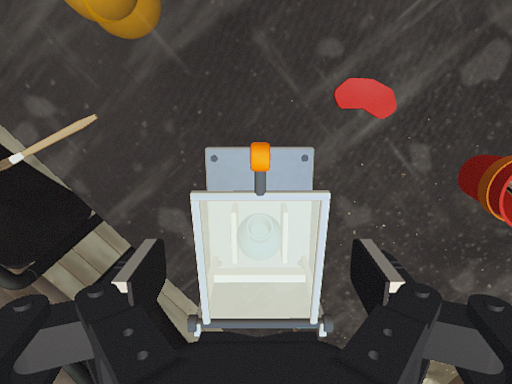

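```bash
python3 - <<'E'
from h import *
im=cv2.imread('pics/c1.png')[:,:,::-1].copy(); c=cam('wrist')
print(blobs(im,(5,150,150),(25,255,255),50))
p=lambda s,*a:print(s,*[np.round(np.array(x)*1000,1) for x in a])
p('grip',onz(c,260,157,.188),onz(c,260,157,.180))
a,b=onz(c,206,148,.012),onz(c,314,147,.012);p('front corners',a,b,np.linalg.norm(a-b),(a+b)/2, )
d=b-a;print(np.degrees(np.arctan2(d[1],d[0])))
d1,d2=onz(c,214,158,.012),onz(c,305,158,.012);p('dots',d1,d2); d=d2-d1;print(np.degrees(np.arctan2(d[1],d[0])))
h1,h2=onz(c,193,325,.160),onz(c,327,325,.160);p('hinge posts',h1,h2,(h1+h2)/2,np.linalg.norm(h1-h2))
d=h2-h1;print(np.degrees(np.arctan2(d[1],d[0])))
p('mouth',onz(c,260,228,.105))
cv2.imwrite('pics/c1z.png',cv2.resize(im[130:340,180:340,::-1],None,fx=2.8,fy=2.8))
E
```

```text
[([114.4, 12.2], [67, 0, 85, 32, 1384]), ([259.9, 156.1], [251, 142, 19, 30, 541]), ([494.9, 190.4], [486, 160, 26, 61, 178])]
grip [496.1 163.4 188. ] [497.  164.6 180. ]
front corners [563.3 131.2  12. ] [452.4 226.1  12. ] 146.0 [507.8 178.7  12. ]
139.42810677640324
dots [564.5 148.3  12. ] [470.9 229.9  12. ]
138.89545049269418
hinge posts [667.8 255.  160. ] [562.8 346.6 160. ] [615.3 300.8 160. ] 139.4
138.8864047244581
mouth [559.1 236.7 105. ]
```

View pics/c1z.png

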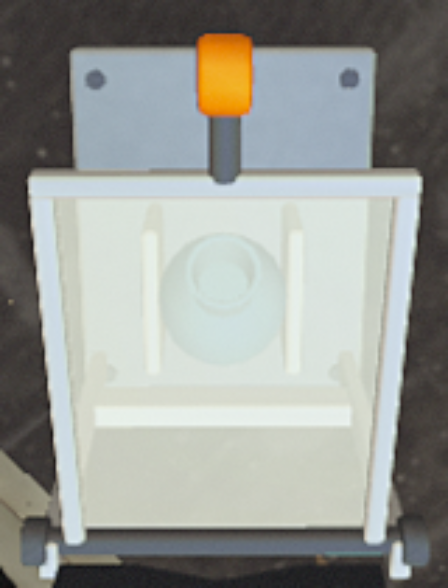

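```bash
python3 - <<'E'
from h import *
cw,ct,cs=cam('wrist'),cam('top'),cam('scene')
w=(259.9,156.1);s=(213.6,220.7);t=(168.4,207.0)
for a in [(cw,w,cs,s),(ct,t,cs,s),(cw,w,ct,t)]:
    x,e=tri(*a);print((x*1000).round(1),round(e*1000,1))
# stand frame from combined
S=np.array([.5095,.180]);yaw=np.radians(49.0)
ux=np.array([np.cos(yaw),np.sin(yaw)]);S=S+.095*ux
for z in (.16,.17,.18,.19):
    m=onz(cw,*w,z)[:2]-S; print(z,(1000*m@ux).round(1),(1000*m@[-ux[1],ux[0]]).round(1),'expect',75-1000*np.sqrt(.185**2-(z-.155)**2))
E
```

```text
[497.1 164.1 182.5] 1.8
[497.9 164.5 182.6] 0.0
[494.5 160.7 201.9] 0.8
0.16 -112.0 -0.7 expect -109.9324200890693
0.17 -113.8 -0.7 expect -109.39088914585776
0.18 -115.6 -0.8 expect -108.30302779823359
0.19 -117.4 -0.9 expect -106.65902124584952
```

Emit:
step_arm:
  xyz:
    - [-10,-10,-30]
    - [-17,-16,-70]
    - [-17,-16,-100]
    - [-17,-16,-125]
    - [-17,-16,-125]
    - [-17,-16,-125]
    - [-17,-16,-125]
    - [-17,-16,-125]
    - [-17,-16,-125]
    - [-17,-16,-125]
  spin: [0,0,0,0,0,0,0,0,0,0]
  fingers: [60,60,60,60,60,0,0,0,0,0]

```text
time_s: 4.0
eef_pos: [0.499, 0.1655, 0.1785]
eef_rot: [-0.248, 0.663, -0.247, -0.662]
wrist_force: [1.2, 0.8, 2.3]
opening: 0.173
```

```bash
python3 - <<'E'
from h import *
o=ctrl.get_obs(); print(o['time_s'],np.round(o['eef_pos'],4),o['opening'],o['wrist_force'])
im,c=snap('wrist','c2')
E
```

```text
4.0 [0.499  0.1655 0.1785] 0.17313067003849658 [1.23338217 0.8194745  2.31249512]
```

View pics/c2.png

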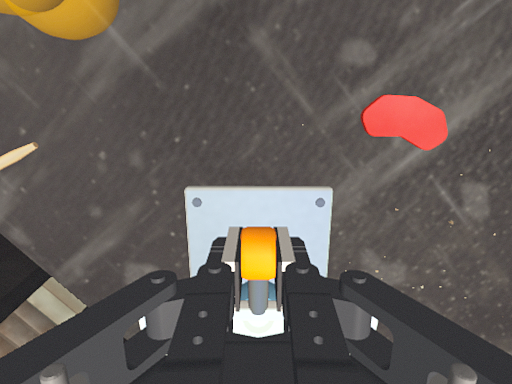

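Emit:
step_arm:
  xyz:
    - [1.5,1.7,12.7]
    - [3.7,4.2,25.3]
    - [6.4,7.3,37.6]
    - [9.6,11,49.5]
    - [13.4,15.4,61.1]
    - [17.7,20.4,72.3]
    - [22.5,25.9,82.9]
    - [27.7,31.9,93.1]
    - [27.7,31.9,93.1]
  spin: [0,0,0,0,0,0,0,0,0]
  fingers: [0,0,0,0,0,0,0,0,0]

```text
time_s: 4.95
eef_pos: [0.5266, 0.1974, 0.2704]
eef_rot: [-0.247, 0.663, -0.247, -0.662]
wrist_force: [3.8, 0.6, -5.5]
opening: 0.175
```

```bash
python3 - <<'E'
from h import *
o=ctrl.get_obs(); print(o['time_s'],np.round(o['eef_pos'],4),o['opening'],o['wrist_force'])
im,c=snap('scene','d1')
im,c=snap('wrist','d1w')
im=cv2.imread('pics/d1.png');cv2.imwrite('pics/d1z.png',cv2.resize(im[130:330,90:290],None,fx=3,fy=3))
E
```

```text
4.95 [0.5266 0.1974 0.2704] 0.17476994071868804 [ 3.81460793  0.63083976 -5.50229403]
```

View pics/d1z.png

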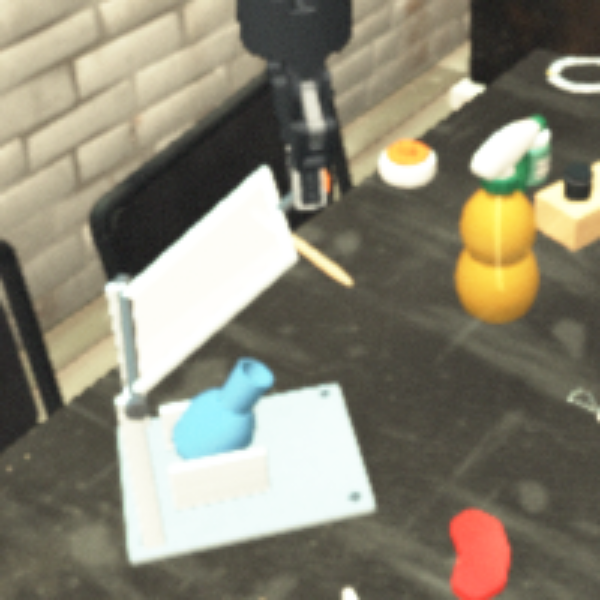

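View pics/d1w.png

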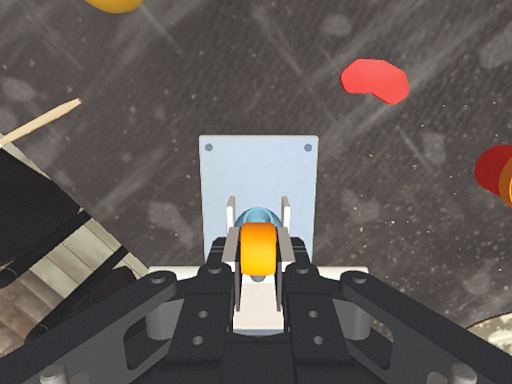

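Emit:
step_arm:
  xyz:
    - [5.8,6.6,9.5]
    - [11.9,13.7,18.4]
    - [18.4,21.2,26.7]
    - [25.4,29.2,34.2]
    - [32.6,37.5,40.9]
    - [40.1,46.2,46.9]
    - [48,55.2,52]
    - [56,64.4,56.4]
    - [58,66.5,57]
    - [58,66.5,57]
  spin: [0,0,0,0,0,0,0,0,0,0]
  fingers: [0,0,0,0,0,0,0,0,0,0]

```text
time_s: 6.05
eef_pos: [0.5836, 0.263, 0.3262]
eef_rot: [0.246, -0.662, 0.248, 0.663]
wrist_force: [2.9, -2.9, -6.4]
opening: 0.177
```

```bash
python3 - <<'E'
from h import *
o=ctrl.get_obs(); print(o['time_s'],np.round(o['eef_pos'],4),o['opening'],o['wrist_force'])
im,c=snap('scene','d2')
im=cv2.imread('pics/d2.png');cv2.imwrite('pics/d2z.png',cv2.resize(im[130:330,90:290],None,fx=3,fy=3))
E
```

```text
6.05 [0.5836 0.263  0.3262] 0.17662853318906058 [ 2.87462035 -2.89859667 -6.36704987]
```

View pics/d2z.png

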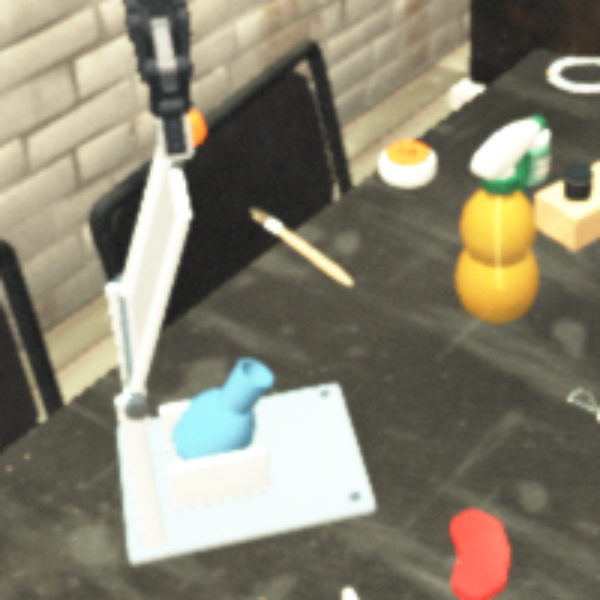

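Emit:
step_arm:
  xyz:
    - [2,2.5,0.5]
    - [4,5,1]
    - [4,5,1]
    - [4,5,1]
    - [4,5,1]
    - [4,5,30]
    - [4,5,65]
    - [-20,-23,65]
    - [-34,-40,65]
    - [-34,-40,65]
  spin: [0,0,0,0,0,0,0,0,0,0]
  fingers: [0,0,60,70,70,70,70,70,70,70]

```text
time_s: 7.1
eef_pos: [0.5487, 0.2227, 0.3939]
eef_rot: [-0.248, 0.663, -0.247, -0.662]
wrist_force: [0.8, 0.1, -0.7]
opening: 0.696
```

```bash
python3 - <<'E'
from h import *
o=ctrl.get_obs(); print(o['time_s'],np.round(o['eef_pos'],4),o['opening'],o['wrist_force'])
im,c=snap('wrist','e1')
im,c=snap('scene','e1s')
im=cv2.imread('pics/e1s.png');cv2.imwrite('pics/e1z.png',cv2.resize(im[130:330,90:290],None,fx=3,fy=3))
E
```

```text
7.1 [0.5487 0.2227 0.3939] 0.6963784125767988 [ 0.75787236  0.06465549 -0.74626947]
```

View pics/e1.png

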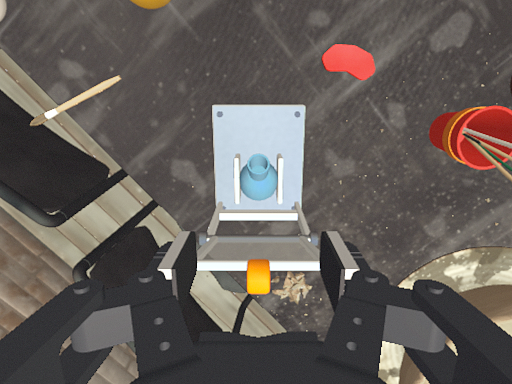

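View pics/e1z.png

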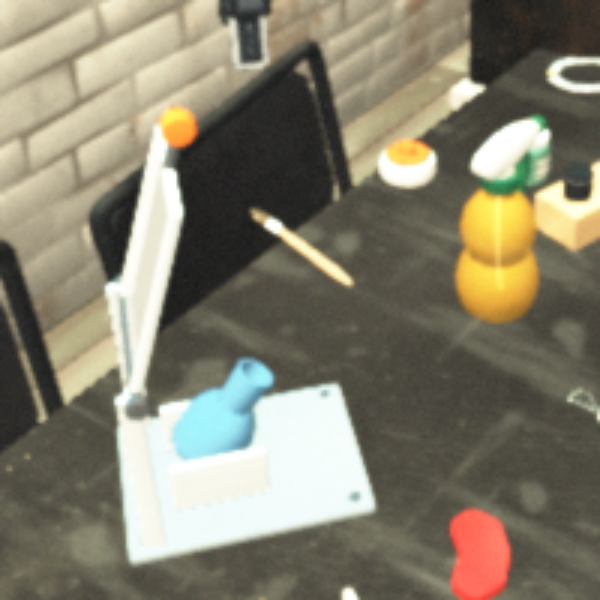

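```bash
python3 - <<'E'
from h import *
w=cv2.imread('pics/e1.png');s=cv2.imread('pics/e1s.png')
cv2.imwrite('pics/e2.png',np.hstack([cv2.resize(w[140:210,225:295],None,fx=5.5,fy=5.5,interpolation=cv2.INTER_CUBIC),cv2.resize(s[240:310,140:210],None,fx=5.5,fy=5.5,interpolation=cv2.INTER_CUBIC)]))
cw,cs=cam('wrist'),cam('scene')
bw=[b for b in blobs(w[:,:,::-1].copy(),(5,150,150),(25,255,255),30)];bs=[b for b in blobs(s[:,:,::-1].copy(),(3,140,150),(25,255,255),30)]
print(bw,bs)
E
```

```text
[([150.5, 2.9], [131, 0, 39, 9, 234]), ([458.4, 127.8], [448, 106, 38, 58, 322]), ([258.1, 276.4], [247, 259, 24, 35, 779])] [([149.9, 172.9], [144, 166, 12, 13, 99]), ([225.9, 180.2], [220, 177, 13, 8, 83]), ([255.4, 216.4], [242, 193, 28, 45, 884]), ([249.3, 314.1], [240, 300, 20, 32, 465]), ([208.5, 364.7], [200, 350, 20, 30, 50]), ([240.8, 373.4], [233, 359, 13, 25, 88]), ([202.1, 373.9], [196, 362, 24, 22, 120])]
```

View pics/e2.png

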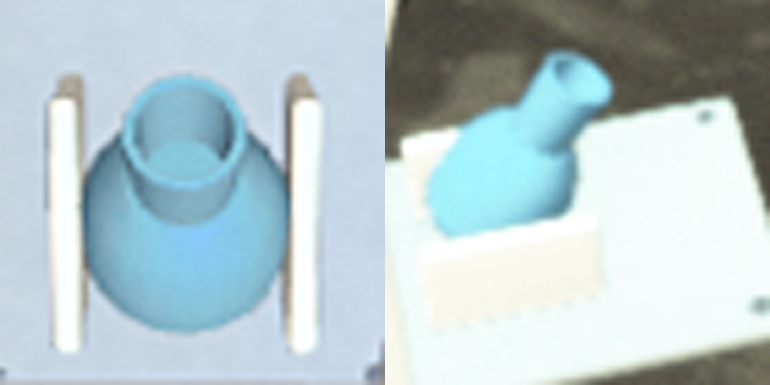

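```bash
python3 - <<'E'
from h import *
cw,cs=cam('wrist'),cam('scene')
p=lambda s,*a:print(s,*[np.round(np.array(x)*1000,1) for x in a])
m=onz(cw,258.05,163.2,.105);p('mouth w',m);p('mouth s',onz(cs,175.6,254.1,.105));p('tri',*tri(cw,(258.05,163.2),cs,(175.6,254.1)))
p('grip',*tri(cw,(258.1,276.4),cs,(149.9,172.9)))
yaw=np.radians(49);ux=np.array([np.cos(yaw),np.sin(yaw)]);uy=np.array([-ux[1],ux[0]])
a,b=onz(cw,213,106,.012),onz(cw,305,105,.012);p('front corners',a,b,(a+b)/2,np.linalg.norm(a-b))
F=((a+b)/2)[:2]; d=m[:2]-F; p('mouth rel front mid',[d@ux,d@uy])
d=(b-a);print(np.degrees(np.arctan2(d[1],d[0])))
E
```

```text
mouth w [559.  235.9 105. ]
mouth s [558.4 235.8 105. ]
tri [558.8 235.8 104.8] 0.5
grip [580.7 261.4 330.9] 1.7
front corners [565.  133.8  12. ] [453.8 228.2  12. ] [509.4 181.   12. ] 145.8
mouth rel front mid [74.  -1.4]
139.67177547293676
```

Emit:
step_arm:
  xyz:
    - [-5,-45,0]
    - [-10,-92,0]
    - [-15,-140,0]
    - [-20,-188,0]
    - [-25,-236,0]
    - [-30,-284,0]
    - [-35,-332,-5]
    - [-40,-378,-15]
    - [-45,-422,-35]
    - [-50,-460,-65]
  spin: [0,0,-0.05,-0.1,-0.15,-0.2,-0.25,-0.3,-0.3,-0.3]
  fingers: [60,55,50,50,50,50,50,50,50,50]

```text
time_s: 8.2
eef_pos: [0.5008, -0.2389, 0.3284]
eef_rot: [-0.343, 0.62, -0.343, -0.617]
wrist_force: [0.7, 0.2, -0.3]
opening: 0.503
```

Emit:
step_arm:
  xyz:
    - [-2,-25,-40]
    - [-4,-38,-80]
    - [-4,-38,-109]
    - [-4,-38,-109]
    - [-4,-38,-109]
  spin: [0,0,0,0,0]
  fingers: [50,50,50,50,50]

```text
time_s: 8.7
eef_pos: [0.4964, -0.2741, 0.2187]
eef_rot: [0.343, -0.618, 0.343, 0.618]
wrist_force: [0.2, -1.2, 0.7]
opening: 0.501
```

```bash
python3 - <<'E'
from h import *
o=ctrl.get_obs(); print(o['time_s'],np.round(o['q'],3),np.round(o['eef_pos'],4),o['opening'],o['wrist_force'])
im,c=snap('wrist','f1')
E
```

```text
8.7 [-0.714  0.185  1.651  0.     1.306 -2.843] [ 0.4964 -0.2741  0.2187] 0.5005063727324579 [ 0.190497   -1.16032446  0.6551309 ]
```

View pics/f1.png

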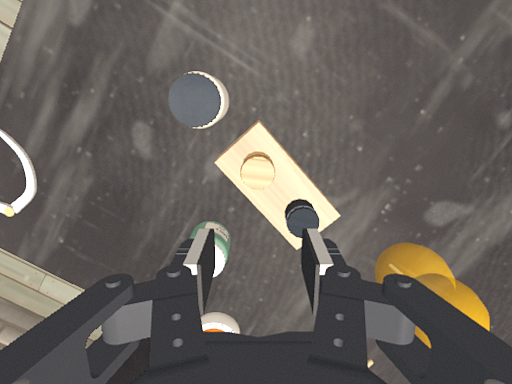

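```bash
python3 - <<'E'
from h import *
c=cam('wrist'); w=cv2.imread('pics/f1.png')
cv2.imwrite('pics/f2.png',cv2.resize(w[120:250,205:345],None,fx=4.5,fy=4.5,interpolation=cv2.INTER_CUBIC))
p=lambda s,*a:print(s,*[np.round(np.array(x)*1000,1) for x in a])
p('cork',onz(c,258,172,.072)); p('black',onz(c,303,217,.072))
k=[onz(c,*x,.04) for x in [(259,121.5),(215,162),(296,250),(340,214)]]
p('rack',*k,np.mean(k,0))
E
```

```text
cork [ 492.  -277.3   72. ]
black [ 506.7 -217.5   72. ]
rack [ 455.  -299.3   40. ] [ 512.6 -315.8   40. ] [ 550.9 -191.4   40. ] [ 491.1 -175.4   40. ] [ 502.4 -245.5   40. ]
```

View pics/f2.png

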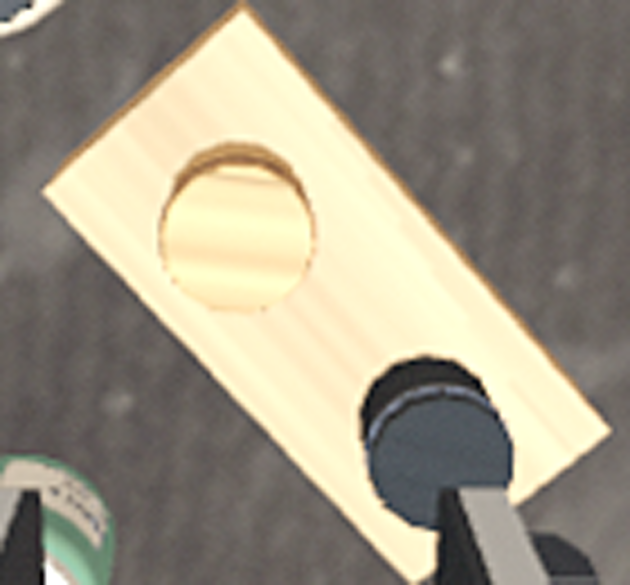

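Emit:
step_arm:
  xyz:
    - [-2.4,-2.4,-40]
    - [-2.4,-2.4,-85]
    - [-2.4,-2.4,-125]
    - [-2.4,-2.4,-148]
    - [-2.4,-2.4,-148]
    - [-2.4,-2.4,-148]
    - [-2.4,-2.4,-148]
    - [-2.4,-2.4,-148]
    - [-2.4,-2.4,-148]
  spin: [0,0,0,0,0,0,0,0,0]
  fingers: [52,52,52,52,52,0,0,0,0]

```text
time_s: 9.65
eef_pos: [0.4948, -0.2778, 0.0728]
eef_rot: [-0.343, 0.62, -0.343, -0.617]
wrist_force: [-0.4, 0.7, 7.3]
opening: 0.341
```

```bash
python3 - <<'E'
from h import *
o=ctrl.get_obs(); print(o['time_s'],np.round(o['q'],3),np.round(o['eef_pos'],4),o['opening'],o['wrist_force'])
im,c=snap('wrist','f3')
E
```

```text
9.65 [-0.721  0.372  1.747  0.     1.018 -2.849] [ 0.4948 -0.2778  0.0728] 0.3407419012287532 [-0.42125525  0.65270709  7.34110959]
```

View pics/f3.png

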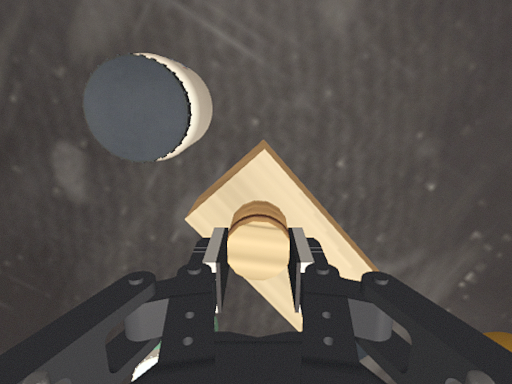

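Emit:
step_arm:
  xyz:
    - [0,0,7]
    - [0,0,14]
    - [0,0,20]
    - [0,0,20]
    - [0,0,20]
  spin: [0,0,0,0,0]
  fingers: [0,0,0,0,0]

```text
time_s: 10.2
eef_pos: [0.4934, -0.2767, 0.0906]
eef_rot: [-0.343, 0.618, -0.343, -0.618]
wrist_force: [-0.2, 0.3, -0.3]
opening: 0.335
```

```bash
python3 - <<'E'
from h import *
o=ctrl.get_obs(); print(o['time_s'],np.round(o['q'],3),np.round(o['eef_pos'],4),o['opening'],o['wrist_force'])
im,c=snap('wrist','g1')
im,c=snap('scene','g1s')
im=cv2.imread('pics/g1s.png');cv2.imwrite('pics/g1z.png',cv2.resize(im[140:240,240:360],None,fx=5,fy=5))
E
```

```text
10.2 [-0.721  0.343  1.742  0.     1.056 -2.849] [ 0.4934 -0.2767  0.0906] 0.33476387392030116 [-0.15476154  0.26454222 -0.29207729]
```

View pics/g1.png

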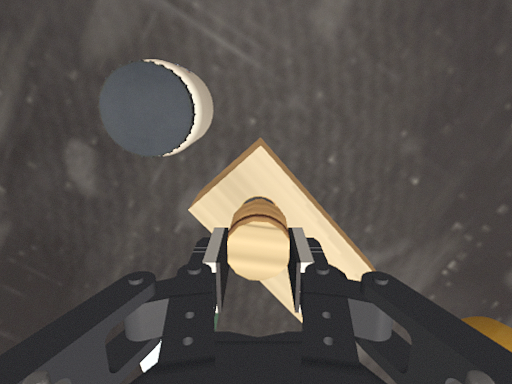

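View pics/g1z.png

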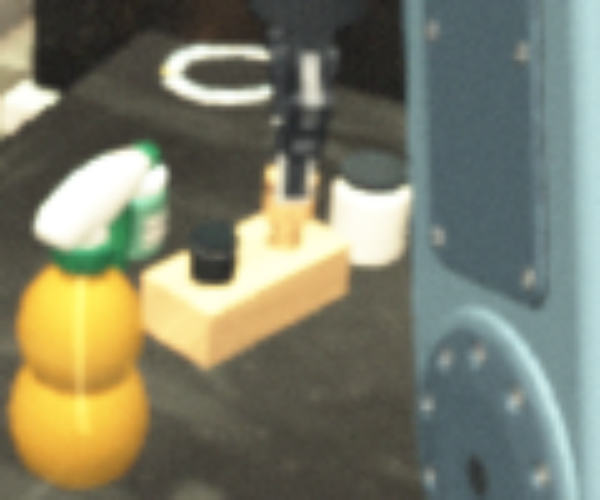

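Emit:
step_arm:
  xyz:
    - [-4.3,-2.6,0.5]
    - [-8.5,-5.3,0.8]
    - [-11.9,-7.4,0.8]
    - [-14.5,-9,0.7]
    - [-17.9,-11,0.1]
    - [-20.5,-12.7,-0.6]
    - [-23.8,-14.7,-1.9]
    - [-26.2,-16.2,-3]
    - [-29.2,-18.1,-4.7]
    - [-29.2,-18.1,-4.7]
  spin: [0,0,0,0,0,0,0,0,0,0]
  fingers: [0,0,0,0,0,0,0,0,0,0]

```text
time_s: 11.3
eef_pos: [0.4638, -0.2954, 0.086]
eef_rot: [-0.343, 0.618, -0.344, -0.618]
wrist_force: [1.9, 2.3, 4.4]
opening: 0.338
```

```bash
python3 - <<'E'
from h import *
o=ctrl.get_obs(); print(o['time_s'],np.round(o['q'],3),np.round(o['eef_pos'],4),o['opening'],o['wrist_force'])
im,c=snap('wrist','g2')
im,c=snap('scene','g2s')
im=cv2.imread('pics/g2s.png');cv2.imwrite('pics/g2z.png',cv2.resize(im[140:240,240:360],None,fx=5,fy=5))
E
```

```text
11.3 [-7.830e-01  3.200e-01  1.785e+00 -1.000e-03  1.036e+00 -2.910e+00] [ 0.4638 -0.2954  0.086 ] 0.3383055987257221 [1.86084352 2.2718535  4.37844989]
```

View pics/g2.png

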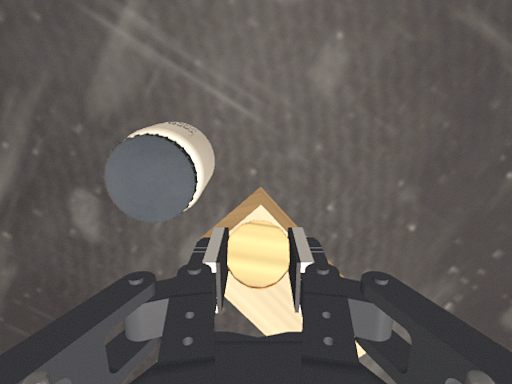

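View pics/g2z.png

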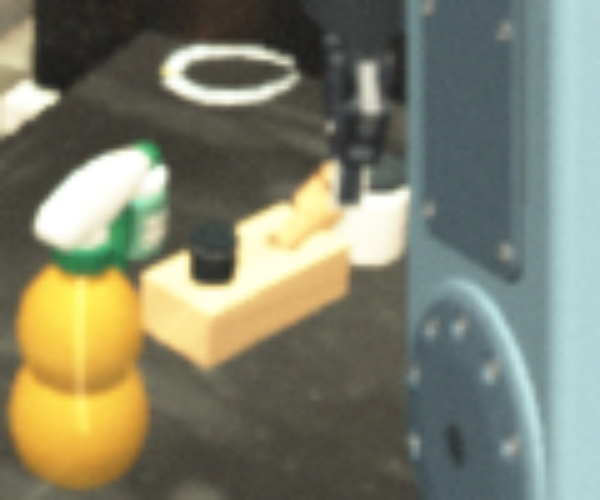

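Emit:
step_arm:
  xyz:
    - [0,0,30]
    - [0,0,75]
    - [0,0,120]
    - [0,10,165]
    - [5,35,205]
    - [12,80,215]
    - [19,128,215]
    - [26,176,215]
    - [33,224,215]
    - [40,272,215]
  spin: [0,0,0,0,0.05,0.1,0.15,0.2,0.25,0.3]
  fingers: [0,0,0,0,0,0,0,0,0,0]

```text
time_s: 12.4
eef_pos: [0.5033, -0.022, 0.3001]
eef_rot: [0.246, -0.662, 0.247, 0.663]
wrist_force: [2.1, -1.0, -0.6]
opening: 0.335
```

Emit:
step_arm:
  xyz:
    - [5,45,0]
    - [10,92,0]
    - [15,140,0]
    - [20,185,0]
    - [26,215,-20]
    - [28,228,-50]
    - [28,228,-70]
    - [28,228,-70]
  spin: [0,0,0,0,0,0,0,0]
  fingers: [0,0,0,0,0,0,0,0]

```text
time_s: 13.2
eef_pos: [0.5295, 0.2043, 0.2262]
eef_rot: [0.245, -0.66, 0.249, 0.665]
wrist_force: [0.6, -0.1, 0.7]
opening: 0.341
```

```bash
python3 - <<'E'
from h import *
o=ctrl.get_obs(); print(o['time_s'],np.round(o['q'],3),np.round(o['eef_pos'],4),o['opening'],o['wrist_force'])
M=Rq(o['eef_rot']);print(np.degrees(np.arctan2(M[1,2],M[0,2])))
im,c=snap('wrist','i1')
im,c=snap('scene','i1s')
im=cv2.imread('pics/i1s.png');cv2.imwrite('pics/i1z.png',cv2.resize(im[170:290,120:240],None,fx=5,fy=5,interpolation=cv2.INTER_CUBIC))
E
```

```text
13.2 [ 1.600e-01  1.850e-01  1.636e+00 -2.000e-03  1.330e+00 -2.268e+00] [0.5295 0.2043 0.2262] 0.3412122373048419 [ 0.60206796 -0.11176934  0.68381135]
139.15837917345675
```

View pics/i1.png

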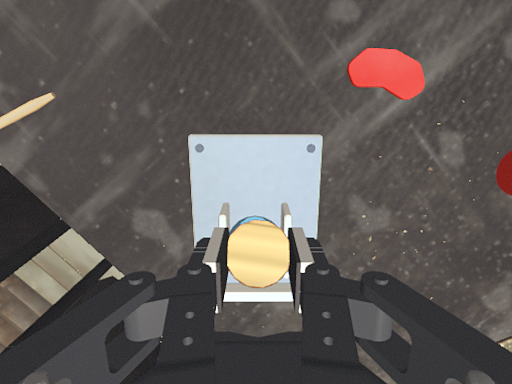

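View pics/i1z.png

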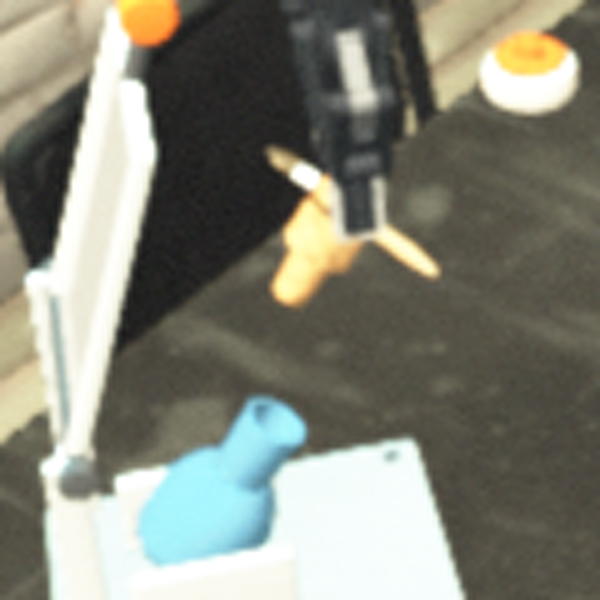

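```bash
python3 - <<'E'
from h import *
cs=cam('scene');o=ctrl.get_obs();tcp=np.array(o['eef_pos'])
yaw=np.radians(49.1);ux=np.array([np.cos(yaw),np.sin(yaw),0]);z=np.array([0,0,1.])
Z=lambda q:tuple(np.round([(q[0]-120+.5)*5-.5,(q[1]-170+.5)*5-.5],1))
M=np.array([.5588,.2359,.105])
for ph in (30,35,40):
    a=np.radians(ph);n=-np.sin(a)*ux+np.cos(a)*z
    P=tcp+[0,0,-.006]
    C=P-.0239*n
    print(ph,'tip',Z(proj(cs,C-.029*n)),'plugbase',Z(proj(cs,C-.003*n)),'headtop',Z(proj(cs,C+.029*n)))
    print('  neck mouth',Z(proj(cs,M)),Z(proj(cs,M-.03*n)))
E
```

```text
30 tip (np.float64(299.1), np.float64(292.2)) plugbase (np.float64(324.4), np.float64(247.4)) headtop (np.float64(356.2), np.float64(191.1))
  neck mouth (np.float64(279.3), np.float64(422.3)) (np.float64(252.0), np.float64(469.8))
35 tip (np.float64(290.0), np.float64(289.3)) plugbase (np.float64(319.8), np.float64(245.9)) headtop (np.float64(357.1), np.float64(191.4))
  neck mouth (np.float64(279.3), np.float64(422.3)) (np.float64(247.0), np.float64(468.5))
40 tip (np.float64(281.4), np.float64(285.8)) plugbase (np.float64(315.4), np.float64(244.0)) headtop (np.float64(357.9), np.float64(191.7))
  neck mouth (np.float64(279.3), np.float64(422.3)) (np.float64(242.2), np.float64(466.8))
```

```bash
python3 - <<'E'
import cv2
im=cv2.imread('pics/i1s.png');cv2.imwrite('pics/i2.png',cv2.resize(im[200:240,170:220],None,fx=14,fy=14,interpolation=cv2.INTER_CUBIC))
E
```

```text
(no output)
```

View pics/i2.png

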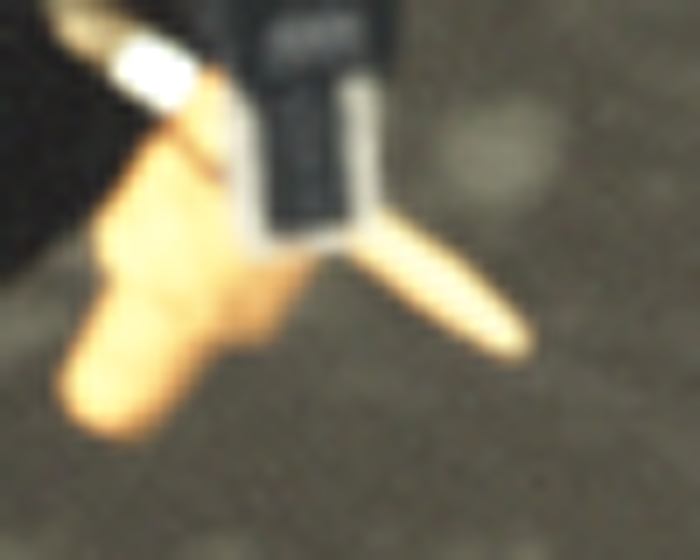

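Emit:
step_arm:
  xyz:
    - [1,1,-20]
    - [3,3,-45]
    - [3.8,4.6,-65]
    - [3.8,4.6,-69.5]
    - [3.8,4.6,-69.5]
    - [3.8,4.6,-69.5]
  spin: [0,0,0,0,0,0]
  fingers: [0,0,0,0,0,0]

```text
time_s: 13.9
eef_pos: [0.5372, 0.2096, 0.1631]
eef_rot: [-0.248, 0.663, -0.247, -0.662]
wrist_force: [0.3, 0.1, -0.1]
opening: 0.34
```

```bash
python3 - <<'E'
from h import *
o=ctrl.get_obs(); print(o['time_s'],np.round(o['eef_pos'],4),o['opening'],o['wrist_force'])
im,c=snap('scene','j1s');im,c=snap('wrist','j1')
im=cv2.imread('pics/j1s.png');cv2.imwrite('pics/j1z.png',cv2.resize(im[200:280,150:220],None,fx=8,fy=8,interpolation=cv2.INTER_CUBIC)[:600])
E
```

```text
13.9 [0.5372 0.2096 0.1631] 0.3403897402206949 [ 0.34753028  0.1307317  -0.1366736 ]
```

View pics/j1z.png

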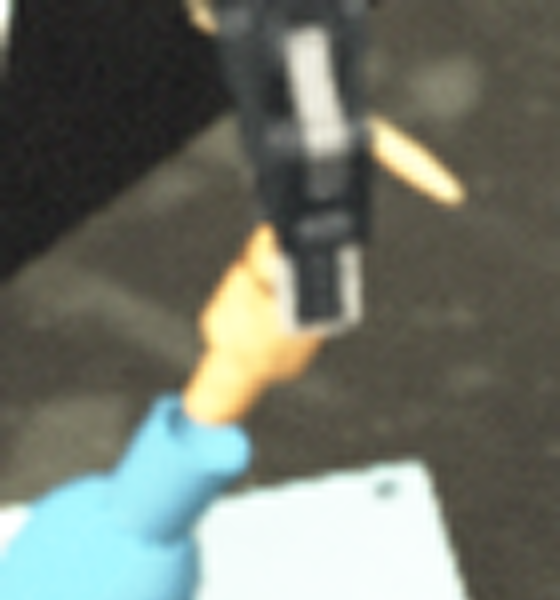

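View pics/j1.png

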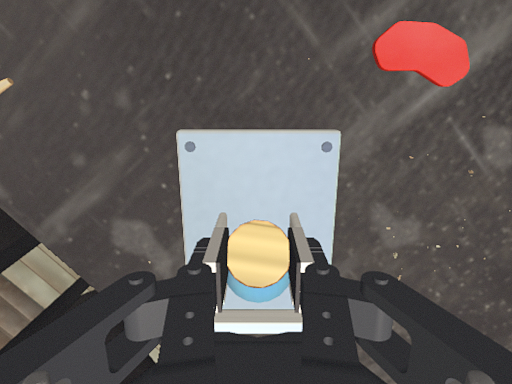

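Emit:
step_arm:
  xyz:
    - [1.3,1.5,-2.9]
    - [2.6,3,-5.7]
    - [3.9,4.6,-8.6]
    - [5.3,6.1,-11.5]
    - [6.6,7.6,-14.3]
    - [7.9,9.1,-17.2]
    - [7.9,9.1,-17.2]
  spin: [0,0,0,0,0,0,0]
  fingers: [0,0,0,0,0,0,0]

```text
time_s: 14.7
eef_pos: [0.5436, 0.2191, 0.1433]
eef_rot: [0.247, -0.662, 0.247, 0.663]
wrist_force: [-0.2, -0.0, -0.1]
opening: 0.337
```

```bash
python3 - <<'E'
from h import *
o=ctrl.get_obs(); print(o['time_s'],np.round(o['eef_pos'],4),o['opening'],o['wrist_force'])
im,c=snap('scene','k1s')
im=cv2.imread('pics/k1s.png');cv2.imwrite('pics/k1z.png',cv2.resize(im[200:280,150:220],None,fx=8,fy=8,interpolation=cv2.INTER_CUBIC)[:600])
E
```

```text
14.7 [0.5436 0.2191 0.1433] 0.33736975642298805 [-0.20689402 -0.0146605  -0.1360125 ]
```

View pics/k1z.png

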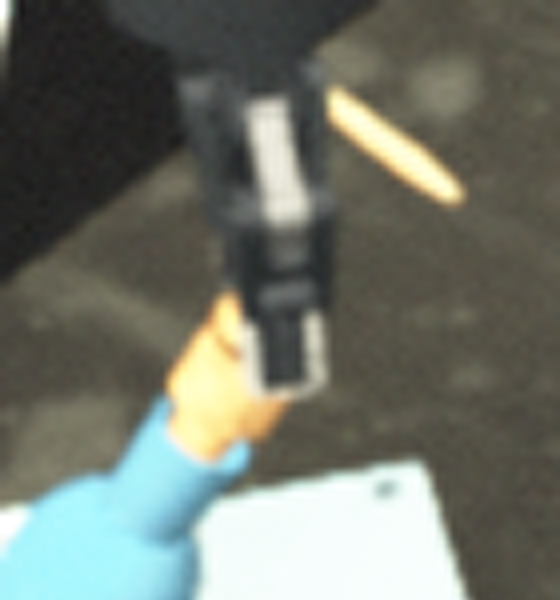

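Emit:
step_arm:
  xyz:
    - [1.1,1.3,-2.5]
    - [2.2,2.6,-4.9]
    - [3.3,3.9,-7.3]
    - [4.4,5.2,-9.8]
    - [5.3,6.1,-11.5]
    - [5.3,6.1,-11.5]
  spin: [0,0,0,0,0,0]
  fingers: [0,0,0,0,0,0]

```text
time_s: 15.35
eef_pos: [0.5481, 0.2238, 0.1333]
eef_rot: [0.246, -0.662, 0.248, 0.663]
wrist_force: [-9.1, -7.0, 12.1]
opening: 0.345
```

```bash
python3 - <<'E'
from h import *
o=ctrl.get_obs(); print(o['time_s'],np.round(o['eef_pos'],4),o['opening'],o['wrist_force'])
im,c=snap('scene','k2s')
im=cv2.imread('pics/k2s.png');cv2.imwrite('pics/k2z.png',cv2.resize(im[200:280,150:220],None,fx=8,fy=8,interpolation=cv2.INTER_CUBIC)[:600])
cv2.imwrite('pics/k2y.png',cv2.resize(im[80:280,90:240],None,fx=3,fy=3,interpolation=cv2.INTER_CUBIC)[:600])
E
```

```text
15.35 [0.5481 0.2238 0.1333] 0.34482106435970555 [-9.09803845 -6.99475782 12.09594017]
```

View pics/k2z.png

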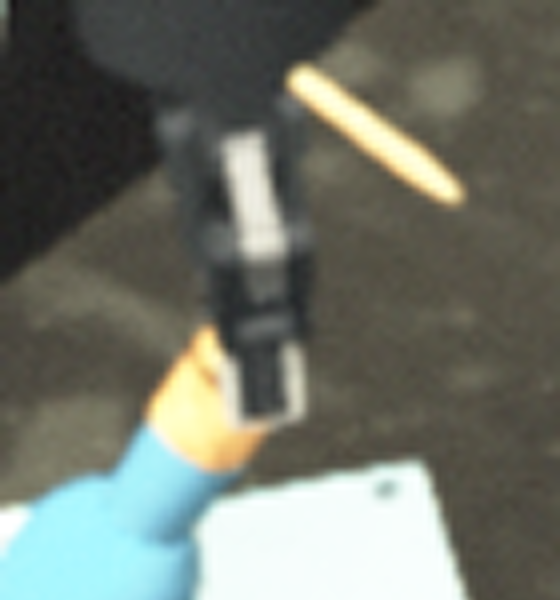

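View pics/k2y.png

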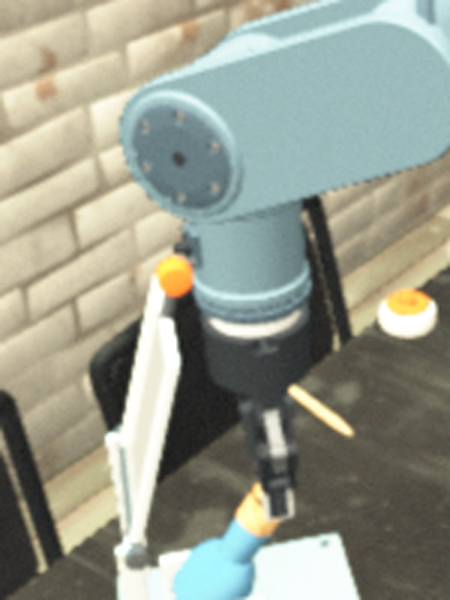

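Emit:
step_arm:
  xyz:
    - [0,0,0]
    - [0,0,0]
    - [0,0,0]
    - [-4,-5,10]
    - [-15,-17,35]
    - [-30,-34,60]
    - [-30,-34,60]
  spin: [0,0,0,0,0,0,0]
  fingers: [50,60,65,65,65,65,65]

```text
time_s: 16.1
eef_pos: [0.5201, 0.1902, 0.1967]
eef_rot: [-0.248, 0.664, -0.246, -0.661]
wrist_force: [1.1, 1.1, -1.3]
opening: 0.652
```

```bash
python3 - <<'E'
from h import *
o=ctrl.get_obs(); print(o['time_s'],np.round(o['eef_pos'],4),o['opening'],o['wrist_force'])
im,c=snap('scene','l1s');im2,c=snap('wrist','l1')
im=cv2.imread('pics/l1s.png');cv2.imwrite('pics/l1z.png',cv2.resize(im[210:280,150:220],None,fx=8,fy=8,interpolation=cv2.INTER_CUBIC)[:600])
print(blobs(im[:,:,::-1].copy(),(3,140,150),(25,255,255),30))
E
```

```text
16.1 [0.5201 0.1902 0.1967] 0.6522955780647455 [ 1.07009438  1.06014758 -1.25405228]
[([148.4, 172.9], [142, 167, 12, 12, 95]), ([225.8, 180.1], [220, 177, 13, 8, 81]), ([255.4, 216.7], [242, 193, 28, 45, 872]), ([249.3, 314.0], [240, 300, 20, 31, 472]), ([208.6, 364.2], [200, 350, 20, 30, 55]), ([240.7, 373.1], [233, 359, 13, 25, 90]), ([202.1, 373.7], [196, 362, 24, 22, 117])]
```

View pics/l1z.png

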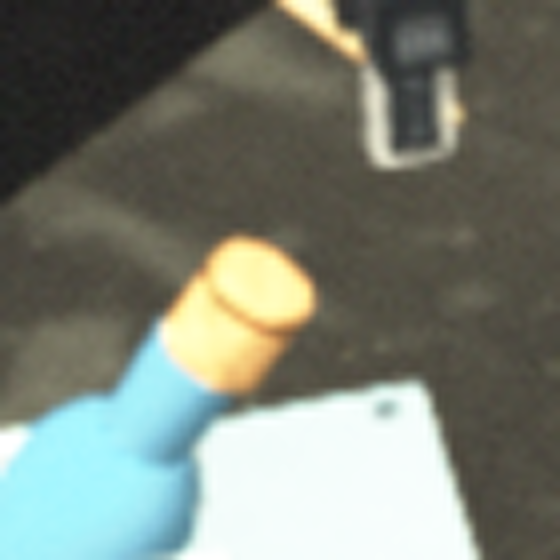

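View pics/l1.png

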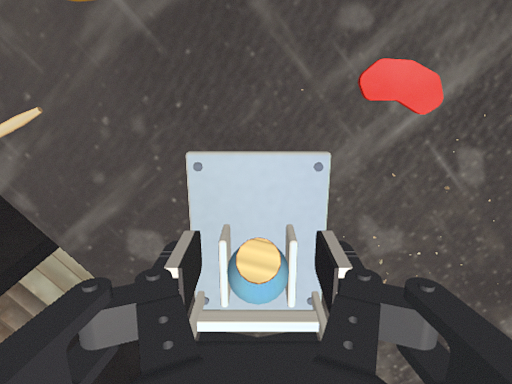

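```bash
python3 - <<'E'
from h import *
cs=cam('scene');cw=cam('wrist')
yaw=np.radians(49.1);a=np.radians(35);n=np.array([-np.sin(a)*np.cos(yaw),-np.sin(a)*np.sin(yaw),np.cos(a)])
M=np.array([.5588,.2359,.105])
for d in (.032,.034,.037,.0): print(d,proj(cs,M+d*n),proj(cw,M+d*n))
w=cv2.imread('pics/l1.png');cv2.imwrite('pics/l2.png',cv2.resize(w[220:310,210:310],None,fx=6,fy=6,interpolation=cv2.INTER_CUBIC))
E
```

```text
0.032 (np.float64(182.4780261218151), np.float64(244.04046311011382)) (np.float64(256.7351644057749), np.float64(265.7380317766264))
0.034 (np.float64(182.9214663737214), np.float64(243.40714977598128)) (np.float64(256.7204478335648), np.float64(265.48316260769576))
0.037 (np.float64(183.5876559046896), np.float64(242.4557099569571)) (np.float64(256.6978807290648), np.float64(265.0923338816238))
0.0 (np.float64(175.45678499279379), np.float64(254.06807248940243)) (np.float64(256.93998245251873), np.float64(269.2851760850996))
```

View pics/l2.png

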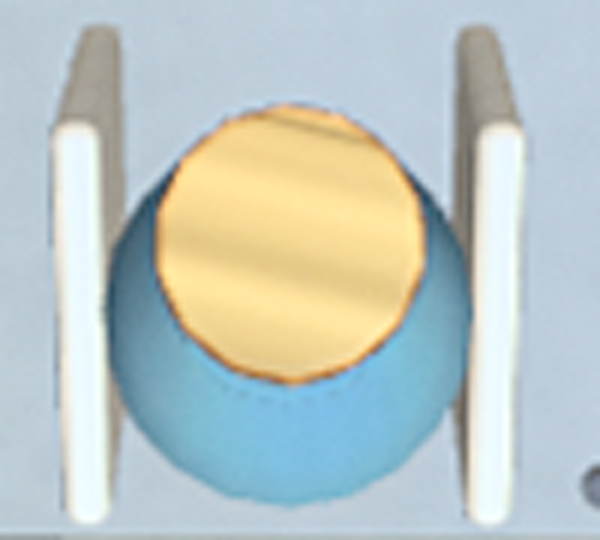

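Emit:
step_arm:
  xyz:
    - [0,0,45]
    - [0,0,93]
    - [5,5,140]
    - [15,17,180]
    - [30,33,203]
    - [30,33,203]
    - [30,33,203]
  spin: [0,0,0,0,0,0,0]
  fingers: [65,65,65,65,65,65,65]

```text
time_s: 16.9
eef_pos: [0.549, 0.2244, 0.3939]
eef_rot: [0.246, -0.662, 0.247, 0.663]
wrist_force: [-0.4, -0.7, -0.1]
opening: 0.648
```

```bash
python3 - <<'E'
from h import *
o=ctrl.get_obs(); print(o['time_s'],np.round(o['eef_pos'],4),o['opening'],o['wrist_force'])
w,cw=snap('wrist','m1');s,cs=snap('scene','m1s')
print([b for b in blobs(w,(5,150,150),(25,255,255),200)])
print([b for b in blobs(s,(3,140,150),(25,255,255),60)][:2])
cv2.imwrite('pics/m1z.png',cv2.resize(s[150:290,110:230,::-1],None,fx=4,fy=4,interpolation=cv2.INTER_CUBIC))
E
```

```text
16.9 [0.549  0.2244 0.3939] 0.6476552925376696 [-0.43520839 -0.65707544 -0.05634033]
[([149.7, 2.8], [130, 0, 39, 8, 218]), ([456.9, 128.3], [444, 106, 41, 59, 316]), ([256.4, 279.2], [245, 262, 24, 35, 791])]
[([148.4, 172.8], [142, 166, 12, 13, 96]), ([225.8, 180.1], [220, 177, 13, 8, 81])]
```

View pics/m1.png

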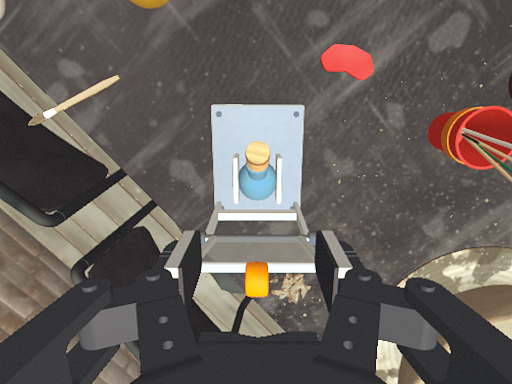

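View pics/m1z.png

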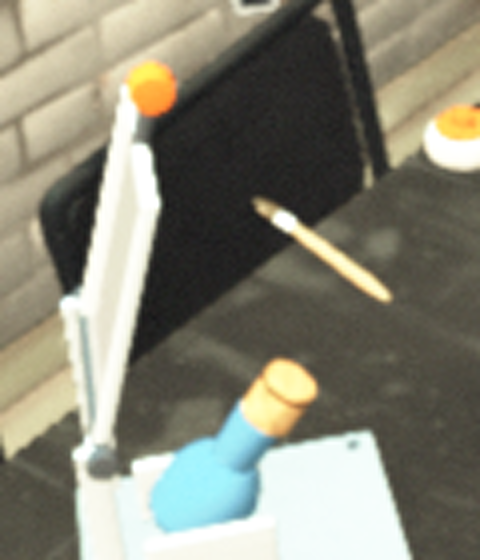

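```bash
python3 - <<'E'
from h import *
cw,cs=cam('wrist'),cam('scene')
x,e=tri(cw,(256.4,279.2),cs,(148.4,172.8));print((x*1000).round(1),e*1000); x*=1000
for a in (1.26,1.28,1.3):
    print(a, 185*np.sin(a)+155,185*np.cos(a), onz(cw,256.4,279.2,.155+.185*np.sin(a))*1000)
H=np.array([619.5,307]);u=np.array([np.cos(np.radians(49.1)),np.sin(np.radians(49.1))])
print((H-x[:2])@u, (H-x[:2])@[-u[1],u[0]])
E
```

```text
[582.2 262.6 330.6] 0.7220287208973304
1.26 331.13671319424543 56.57612804998353 [581.64235415 262.12841794 331.13671319]
1.28 332.2329341535066 53.04231378191177 [581.19004966 261.61061622 332.23293415]
1.3 333.2582643021807 49.48728329554866 [580.76699496 261.12629988 333.2582643 ]
57.97536209031948 0.8799193511427251
```

Emit:
step_arm:
  xyz:
    - [20,23,0]
    - [34,40,0]
    - [34,40,-25]
    - [34,40,-50]
    - [34,40,-70]
    - [34,40,-70]
    - [34,40,-70]
    - [34,40,-70]
    - [34,40,-70]
    - [34,40,-70]
  spin: [0,0,0,0,0,0,0,0,0,0]
  fingers: [60,55,50,50,50,50,0,0,0,0]

```text
time_s: 18.0
eef_pos: [0.5839, 0.2635, 0.3267]
eef_rot: [-0.247, 0.663, -0.247, -0.662]
wrist_force: [3.6, -2.5, 0.9]
opening: 0.179
```

```bash
python3 - <<'E'
from h import *
o=ctrl.get_obs(); print(o['time_s'],np.round(o['eef_pos'],4),o['opening'],o['wrist_force'])
w,cw=snap('wrist','n1')
H=np.array([619.5,307]);u=np.array([.655,.756])
a0=1.265
A=np.linspace(a0,-0.02,20)
for a in A[1:]:
    h=185*(np.cos(a)-np.cos(a0));v=185*(np.sin(a)-np.sin(a0));print(round(a,3),[round(-h*u[0],1),round(-h*u[1],1),round(v,1)])
E
```

```text
18.0 [0.5839 0.2635 0.3267] 0.17895967847032196 [ 3.55194047 -2.45678677  0.89720336]
1.197 [np.float64(-7.7), np.float64(-8.9), np.float64(-4.2)]
1.13 [np.float64(-15.2), np.float64(-17.6), np.float64(-9.1)]
1.062 [np.float64(-22.5), np.float64(-26.0), np.float64(-14.8)]
0.994 [np.float64(-29.6), np.float64(-34.1), np.float64(-21.3)]
0.927 [np.float64(-36.3), np.float64(-41.9), np.float64(-28.5)]
0.859 [np.float64(-42.7), np.float64(-49.2), np.float64(-36.3)]
0.792 [np.float64(-48.7), np.float64(-56.2), np.float64(-44.8)]
0.724 [np.float64(-54.3), np.float64(-62.7), np.float64(-53.9)]
0.656 [np.float64(-59.5), np.float64(-68.7), np.float64(-63.5)]
0.589 [np.float64(-64.3), np.float64(-74.2), np.float64(-73.7)]
0.521 [np.float64(-68.6), np.float64(-79.2), np.float64(-84.3)]
0.453 [np.float64(-72.5), np.float64(-83.6), np.float64(-95.4)]
0.386 [np.float64(-75.8), np.float64(-87.5), np.float64(-106.8)]
0.318 [np.float64(-78.6), np.float64(-90.7), np.float64(-118.5)]
0.251 [np.float64(-80.9), np.float64(-93.4), np.float64(-130.6)]
0.183 [np.float64(-82.7), np.float64(-95.4), np.float64(-142.8)]
0.115 [np.float64(-83.9), np.float64(-96.8), np.float64(-155.1)]
0.048 [np.float64(-84.6), np.float64(-97.6), np.float64(-167.6)]
-0.02 [np.float64(-84.7), np.float64(-97.7), np.float64(-180.1)]
```

View pics/n1.png

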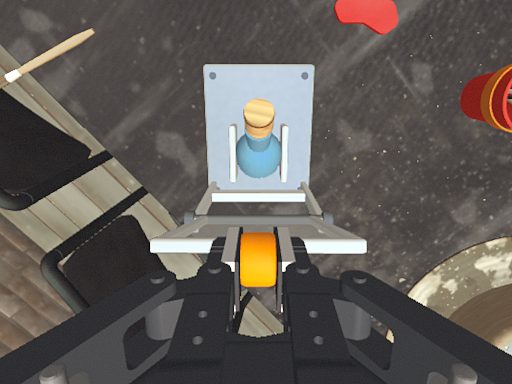

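Emit:
step_arm:
  xyz:
    - [-7.7,-8.9,-4.2]
    - [-15.2,-17.6,-9.1]
    - [-22.5,-26,-14.8]
    - [-29.6,-34.1,-21.3]
    - [-36.3,-41.9,-28.5]
    - [-42.7,-49.2,-36.3]
    - [-48.7,-56.2,-44.8]
    - [-54.3,-62.7,-53.9]
    - [-59.5,-68.7,-63.5]
    - [-64.3,-74.2,-73.7]
  spin: [0,0,0,0,0,0,0,0,0,0]
  fingers: [0,0,0,0,0,0,0,0,0,0]

```text
time_s: 19.05
eef_pos: [0.5194, 0.1889, 0.2552]
eef_rot: [-0.247, 0.664, -0.247, -0.661]
wrist_force: [-5.8, -7.5, 12.0]
opening: 0.172
```

Emit:
step_arm:
  xyz:
    - [-4.3,-5,-10.6]
    - [-8.2,-9.4,-21.7]
    - [-11.5,-13.3,-33.1]
    - [-14.3,-16.5,-44.8]
    - [-16.6,-19.2,-56.9]
    - [-18.4,-21.2,-69.1]
    - [-19.6,-22.6,-81.4]
    - [-20.3,-23.4,-92]
    - [-20.3,-23.4,-98]
    - [-20.3,-23.4,-98]
  spin: [0,0,0,0,0,0,0,0,0,0]
  fingers: [0,0,0,0,0,0,0,0,0,0]

```text
time_s: 20.05
eef_pos: [0.4985, 0.165, 0.1539]
eef_rot: [-0.246, 0.663, -0.248, -0.662]
wrist_force: [-1.9, -9.0, 2.1]
opening: 0.176
```

```bash
python3 - <<'E'
from h import *
o=ctrl.get_obs(); print(o['time_s'],np.round(o['eef_pos'],4),o['opening'],o['wrist_force'])
w,cw=snap('wrist','o1');s,cs=snap('scene','o1s')
cv2.imwrite('pics/o1z.png',cv2.resize(s[170:320,100:250,::-1],None,fx=4,fy=4,interpolation=cv2.INTER_CUBIC))
E
```

```text
20.05 [0.4985 0.165  0.1539] 0.17573149380925318 [-1.90834519 -9.03075563  2.14827334]
```

View pics/o1z.png

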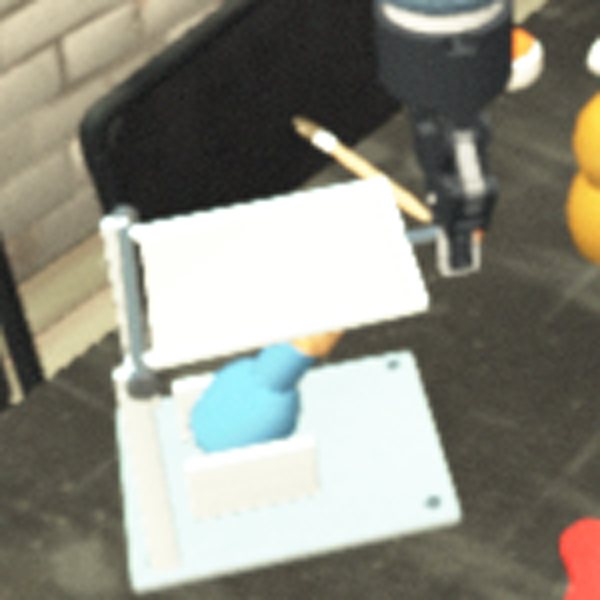

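View pics/o1.png

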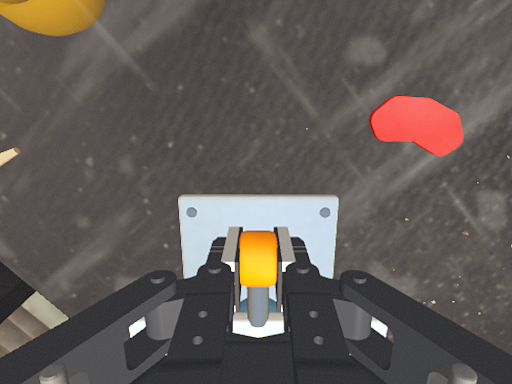

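Emit:
step_arm:
  xyz:
    - [0,0,-3]
    - [0,0,-6]
    - [0,0,-9]
    - [0,0,-9]
  spin: [0,0,0,0]
  fingers: [0,0,0,0]

```text
time_s: 20.55
eef_pos: [0.4986, 0.1651, 0.1459]
eef_rot: [-0.246, 0.663, -0.248, -0.662]
wrist_force: [-4.1, -9.7, 5.1]
opening: 0.176
```

Emit:
step_arm:
  xyz:
    - [0,0,-3]
    - [0,0,-6]
    - [0,0,-6]
  spin: [0,0,0]
  fingers: [0,0,0]

```text
time_s: 20.85
eef_pos: [0.499, 0.1652, 0.1447]
eef_rot: [-0.246, 0.663, -0.248, -0.662]
wrist_force: [-20.9, -12.4, 43.3]
opening: 0.177
```

```bash
python3 - <<'E'
from h import *
o=ctrl.get_obs(); print(o['time_s'],np.round(o['eef_pos'],4),o['opening'],o['wrist_force'])
w,cw=snap('wrist','q1');s,cs=snap('scene','q1s')
cv2.imwrite('pics/q1z.png',cv2.resize(s[170:320,100:250,::-1],None,fx=4,fy=4,interpolation=cv2.INTER_CUBIC))
E
```

```text
20.85 [0.499  0.1652 0.1447] 0.176633598179031 [-20.86717775 -12.39259796  43.32476373]
```

View pics/q1z.png

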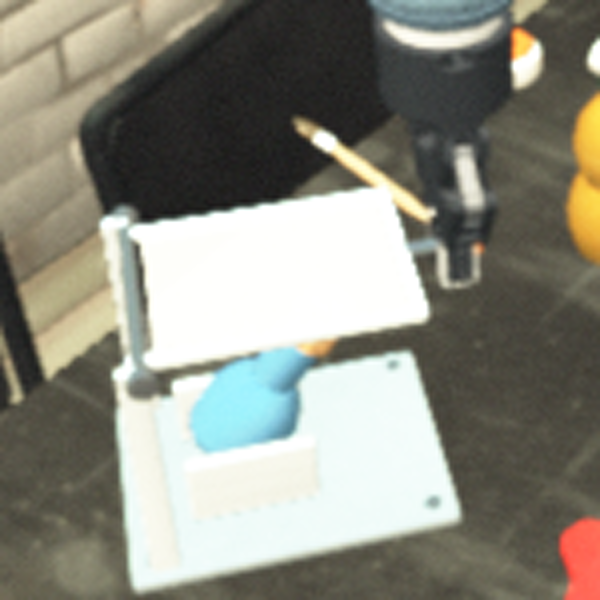

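View pics/q1.png

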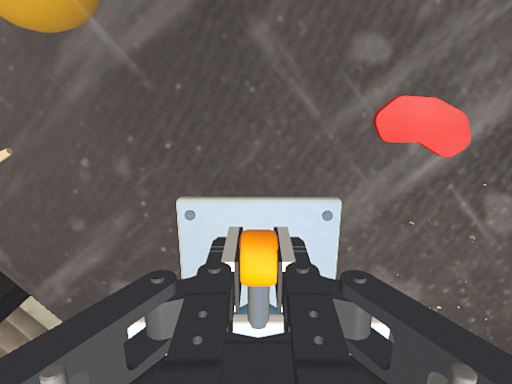

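Emit:
step_arm:
  xyz:
    - [0,0,2.5]
    - [0,0,4.5]
    - [0,0,4.5]
    - [0,0,4.5]
    - [0,0,4.5]
    - [0,0,4.5]
    - [0,0,30]
    - [0,0,70]
    - [0,0,90]
    - [0,0,90]
  spin: [0,0,0,0,0,0,0,0,0,0]
  fingers: [0,0,40,55,60,60,60,60,60,60]

```text
time_s: 21.95
eef_pos: [0.5006, 0.1669, 0.2324]
eef_rot: [-0.248, 0.665, -0.246, -0.661]
wrist_force: [0.5, -0.1, -0.6]
opening: 0.6
```

Emit:
step_arm:
  xyz:
    - [0,0,30]
    - [0,0,55]
    - [0,0,55]
    - [0,0,55]
  spin: [0,0,0,0]
  fingers: [60,60,60,60]

```text
time_s: 22.35
eef_pos: [0.4983, 0.1665, 0.2828]
eef_rot: [0.247, -0.662, 0.247, 0.663]
wrist_force: [-1.0, -0.2, -1.1]
opening: 0.594
```

```bash
python3 - <<'E'
from h import *
o=ctrl.get_obs(); print(o['time_s'],np.round(o['eef_pos'],4),o['opening'],o['wrist_force'])
w,cw=snap('wrist','r1');s,cs=snap('scene','r1s');t,ct=snap('top','r1t')
bw=[b[0] for b in blobs(w,(5,150,150),(25,255,255),200)];bs=[b for b in blobs(s,(3,140,150),(25,255,255),60)]
print(bw,bs)
cv2.imwrite('pics/r1z.png',cv2.resize(s[170:320,100:250,::-1],None,fx=4,fy=4,interpolation=cv2.INTER_CUBIC))
E
```

```text
22.35 [0.4983 0.1665 0.2828] 0.5940317183920086 [-1.04153401 -0.17502223 -1.08983684]
[[102.6, 21.4], [256.5, 177.8]] [([226.2, 180.3], [220, 177, 13, 8, 78]), ([255.3, 215.9], [242, 193, 28, 44, 909]), ([214.9, 229.9], [209, 224, 12, 12, 94]), ([249.5, 313.7], [240, 300, 20, 31, 445]), ([202.1, 373.5], [196, 362, 24, 22, 113]), ([240.1, 375.6], [232, 365, 14, 19, 69])]
```

View pics/r1.png

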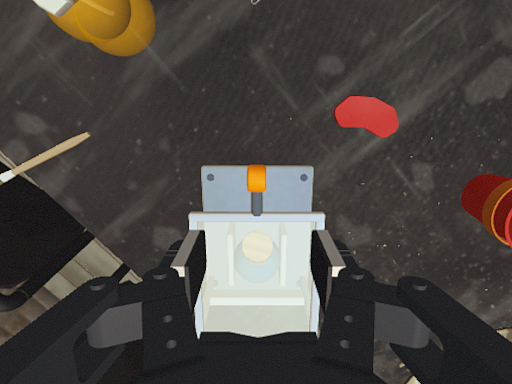

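View pics/r1z.png

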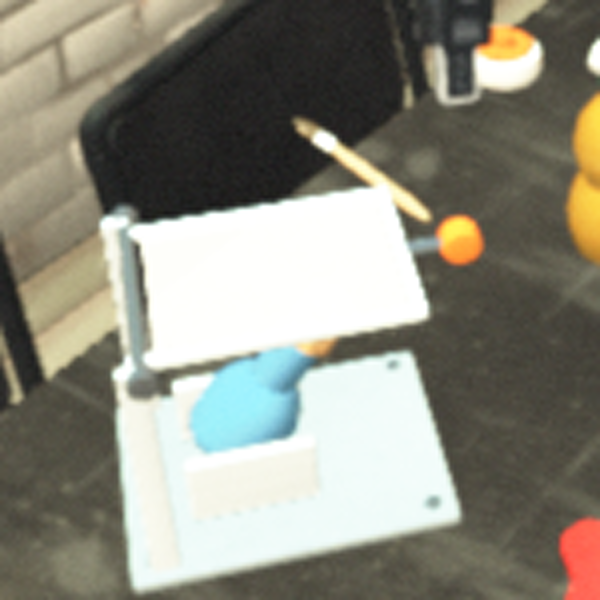

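View pics/r1t.png

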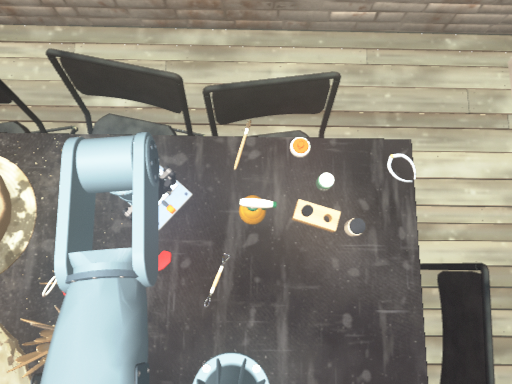

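```bash
python3 - <<'E'
from h import *
cw,cs=cam('wrist'),cam('scene')
x,e=tri(cw,(256.5,177.8),cs,(214.9,229.9));print((x*1000).round(1),e*1000)
# compare with earlier release tri at a~.147: z 182.5 (scene px 213.6,220.7)
for z in (.15,.155,.16,.165): print(z,np.array(proj(cs,[x[0],x[1],z])).round(1))
E
```

```text
[495.1 162.5 155.3] 2.7634127645104485
0.15 [215.5 231.8]
0.155 [215.5 230.1]
0.16 [215.4 228.4]
0.165 [215.4 226.7]
```

```bash
python3 -c "
from bench import hand_in
print(hand_in())"
```

```text
the job is handed in; nothing more can be done
None
```

The job is done and handed in at about 22.5 s of the 72 s allowed. One thing could count against it: a brief 43 N push at the guard's stop.

**What I did**
- I pinched the orange grip, raised the guard to about 1.26 rad and let go.
- I picked the brown stopper out of the rack and tilted it about 35° in the grip by levering its plug on the rack hole's edge.
- I slid it along the neck's axis into the flask until the head met the rim, at about 17 N, and released it.
- I pinched the grip again, lowered the guard to its stop, released and backed off.

**What the last checks showed**
- **Stopper:** the scene view after release shows the head flush and parallel on the rim. Its top is within about 1 pixel (about 2 mm) of where a seated stopper should be.
- **Disagreement on the stopper:** the wrist view put the head about 3.6 mm farther to the front. That may be the plug's slack in the bore plus the arm still settling. I added no extra push on top.
- **Guard:** the grip triangulates to 155.3 mm high, against 155 mm when closed. The two rays missed each other by 2.8 mm. The stopper still shows in place through the guard.
- **Bystanders:** in the last top view the black stopper, both jars and the spray bottle are where they stood. The gripper was clear of everything, with no load on the wrist.

**Irregular points**
- **Closing force:** at the closing stop the wrist force briefly reached about 43 N vertically (about 50 N in all), through the finger pads on the grip. That is under the 120 N wrist limit. The 40 N limit is for the arm and gripper body, so I expect it does not apply to the pads.
- **Guard nudged while seating:** the raised grip moved back by about 3 mm, so the wrist probably brushed it lightly.

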